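# Charge the piston barrel from its carousel, fit the tight piston and load it

## Robot

A 6-joint arm with a two-finger parallel gripper is mounted at the origin on a cart in front of the work surface, level with it; the furniture and walls round the work are solid. World frame = base frame: x ahead of the robot, y to its left, z up, the work surface at z = 0. Lengths are in m, angles in rad, forces in N, time in s.
With the tool pointing down it reaches from about 0.2 to 0.875 m from the base axis. Payload 3.4 kg.
Tool frame: the origin (TCP) lies between the finger pads; the fingertips stand 22 mm ahead of it and the grasp point (between the pads) lies 3 mm ahead of it; z points along the fingers, y is the line along which they close (so a half turn about z gives the same grasp; the last joint's range is limited). The gripper opens to 94 mm and grips with 3 to 60 N. Pads are 16 mm wide; open, the fingers measure 119 mm over their backs; the gripper's body (75 mm by 177 mm) begins 78 mm behind the grasp point.
Start: joints at [-1.29, 0.276, 1.505, -0, 1.361, -0.121], TCP at [0.225, -0.529, 0.193] pointing down, gripper open.
Joint ranges: [-2.89, 2.89], [-0.75, 2.08], [0.22, 2.7], [-1.18, 4.32], [0.11, 2.71], [-2.7, 2.7]. Speed limits (rad/s): [2.57, 2.57, 3.14, 3.14, 3.14, 3.14].

## Interface

Orientations are given as a 3x3 rotation matrix whose columns are the frame's x, y, z axes.
In Python, from station import manip gives the robot as it stands.
- The arm moves only by the tool carry_out, never from a script. Its argument "moves" is a list of rows, each an object with "translation": the shift along the tool's x, y, z in m, a list of three; "yaw": the turn about the tool's z in rad. In form: [{"translation": [x, y, z], "yaw": yaw}, ...]. A call has 1 to 5 rows; each row shifts and turns the commanded pose from where the row before left it, along the tool's axes as they then stand; what a row does not reach is not made up. A row lasts 1/10 s, in which the tool goes at most 50 mm and 8.59 degrees, less where a joint would pass 70% of its speed; a pose out of reach is approached as far as the arm can. A call is refused whole if a number of a shift passes 0.05 or a number of a turn 0.15, either way. A call with a gripper value outside its range is refused whole. "fingers" is the gripper's target within -1 to 1 (shut at 1, half-way at 0, fully open at -1), set as the call begins (left out, the last holds). The fingers move at their own pace and stop on an object; "squeeze" is the grip in N (left out, the last holds). Time passes only in rows, so rows that do not move let the fingers close. It gives the time, the measured TCP pose, the force, the opening and the grip force at its end, in the units of the state.
- manip.sense(): the state, without advancing time (a new reading comes with each control period).
- manip.capture(name): name is "side" or "top"; returns a dict with "img" (384x512x3 uint8, red, green, blue), "camera_matrix" (3x3 intrinsics, pixels), "dist_coeffs" ([k1, k2, p1, p2, k3] as OpenCV has them; the pictures are not rectified), "R" (3x3) and "t" (3): a world point X has camera coordinates R X + t. Camera axes: x right, y down, z forward; pixel columns grow to the right and rows downward; lengths in m; the calibration is good to about 2 mm. A picture is of the moment at which its call begins. There is no depth.
- manip.finish_job(): hands the job in; it is judged then, once.
The state is a dict: "clock": time; "joint_positions": joint angles; "qd": joint speeds; "joint_torque": joint torques, N m; "tcp_pos": TCP position; "orientation": TCP orientation; "wrist_force": force on the tool from outside, world axes, zero at the start; "torque": the same for the moment, N m; "opening": finger opening in m; "gripper_force": force on a finger pad.
Only numpy, scipy, OpenCV 4.12 (cv2) and the standard library are available. Lean on these libraries where they do the work, as an engineer would, in place of code of your own. Each camera call takes 0.05 s, during which the arm holds its last target. There are 200 camera calls.

## Task

Load the test barrel on its stand: turn the carousel by the black grip on its hub so that the taller of its two steel plugs drops into the bore (never the shorter one), then turn the cups clear of the bore again. Take the piston by its square head, lean it and lead it into the tight bore edge first, then straighten it and slide it fully home until its flange lies on the deck. Finally set the largest of the three turned weights gently, upright and centred, on top of the piston, leave the two smaller weights where they are, and let go of everything.

Things in the scene. Friction and masses are not known exactly. Their poses are not given: they have to be found in the camera images.
- bore_mouth (a point): centre of the bore's mouth in the top of the fixed stand (grey block 90 x 90 mm with a grey deck flush round it, 104 mm above the worktop; deck x -45 to +140, y +-110 mm from here). Bore upright, 41.6 mm wide with a 1.5 mm bevel at the mouth, 100 mm deep, closed below. Axes: x from the bore to the carousel's hub, 85 mm away; z up
- knob_grip (a point): grip point on the carousel's upright turning axis, 42 mm above the deck: a black bar 36 mm long (this point's x), 16 mm thick (its y), from 22 to 56 mm above the deck. It turns with the carousel, +-80 degrees from the start, against light friction (0.08 N m), and stays where left
- carousel: hub (46 mm wide) with two arms; origin on its axis at deck height. Each arm ends in a bottomless ring cup (inside 41 mm, outside 51 mm, 17 mm high) centred 85 mm from the axis, 46 degrees either side of its own -x. With -x towards the bore both cups are clear; about 46 degrees either way puts one over the bore. A plug, pushed along the deck, falls when within about 3 mm of the bore's centre
- tall_plug: the taller steel plug, 36 mm wide, 40 mm high, standing on the deck in one of the two cups (either one); origin at the centre of its underside, z up its axis
- short_plug: the shorter steel plug, 36 mm wide, 22 mm high, standing on the deck in the other cup; origin at the centre of its underside
- piston: steel piston, about 0.35 kg, 100 mm tall, standing on its foot: round shank 40 mm wide, 55 mm long, foot bevelled 1.5 mm; flange 52 mm wide, 55 to 60 mm above the foot; dark square grip head 44 x 44 mm, 60 to 100 mm. Origin: centre of the foot, z up its axis, x and y square to the head's flats. Home, the flange lies on the deck, the foot 55 mm below the mouth, clear of the tall plug
- piston_top (a point): centre of the flat top of the piston's head, 100 mm above its foot. (Behind the piston's starting place, 0.54 m ahead of the robot and beyond, to its right, stands a tall white tester: carry things past in front of it, pulled back to about 0.40 m from the robot)
- large_weight: largest of three turned grey weights, 0.6 kg, 54 mm wide, 56 mm high, round body about 36 mm high with a narrower knob on top; origin at the centre of its underside. Can be gripped across the body about 22 mm above its underside
- middle_weight: middle turned weight, 48 mm wide, 40 mm high, to be left; origin at the centre of its underside
- small_weight: smallest turned weight, 36 mm wide, 34 mm high, to be left; origin at the centre of its underside
There are look-alikes about, which are no part of the job. Leave any yellow look-alike of the piston alone. What is shaped like the large_weight but purple is not meant.

How it is judged:
On the way, in this order (a step that is already met when the one before it is completed fails the run):
1. the tall plug has dropped to the bottom of the bore (z of tall_plug in the frame of bore_mouth below -0.09 m and horizontal distance between tall_plug and bore_mouth below 0.006 m), for 0.2 s.
2. the piston leans (at least 6 degrees) with the edge of its foot inside the bore's mouth (z of piston in the frame of bore_mouth below 0.001 m and horizontal distance between piston and bore_mouth below 0.012 m and angle between piston's own z axis and vertical above 0.1 rad), for 0.1 s.
3. the piston is straight and fully home, its flange on the deck (z of piston in the frame of bore_mouth below -0.0525 m and horizontal distance between piston and bore_mouth below 0.003 m and angle between piston's own z axis and vertical below 0.05 rad), for 0.2 s.
At the end, for the whole second after the job is handed in: The tall plug lies at the bottom of the bore, the short plug is not in it; the piston stands upright (within 3 degrees) in the bore with its flange on the deck (within 2.5 mm); the largest weight stands upright and at rest on the piston's top, centred within 10 mm (all of step 1 and all of step 3 and z of short_plug in the frame of bore_mouth above -0.004 m and z of large_weight in the frame of piston_top between -0.004 and 0.004 m and horizontal distance between large_weight and piston_top below 0.01 m and angle between large_weight's own z axis and vertical below 0.08 rad and linear speed of large_weight below 0.02 m/s); the robot touches nothing.
It fails at once if the short plug drops into the bore or off the deck (not (z of short_plug in the frame of bore_mouth above -0.004 m)).
It fails at once if the middle or the small weight is shifted by more than 30 mm (distance of any of middle_weight, small_weight from where it was at the start of the episode above 0.03 m).
It fails at once if the large weight is dropped onto the piston (horizontal distance between large_weight and piston_top below 0.03 m and contact force between the fingers and large_weight below 0.1 N and linear speed of large_weight above 0.35 m/s).
It also fails if it takes over 72 s, if anything falls off the work surface, if the arm or the gripper's body presses on something with over 40 N, if the wrist force passes 120 N, or if a joint passes its speed limit or range.

## Working session

There is one attempt and no reset: what is moved stays moved. The work goes in short steps, Python scripts to look and compute and a tool call to move; the robot and the scene stay as the last step left them, time stands still between calls to the robot, and variables do not carry over. Pictures are saved under pics/ and viewed, at most 10 in all, crops included, and the job is handed in when it is done.

Besides the shell and the picture viewer there is one more tool, called after "Emit:" as name(argument=value, ...) on one line, values as JSON. carry_out: Moves the arm, as the interface text tells. Its arguments: {"type":"object","properties":{"moves":{"type":"array"},"fingers":{"type":"number"},"squeeze":{"type":"number"}},"required":["moves"]}

```bash
ls; mkdir -p pics; python3 - <<'E'
from station import manip
import cv2,numpy as np
np.set_printoptions(precision=3,suppress=True)
s=manip.sense();print(s)
for n in("side","top"):
    c=manip.capture(n);cv2.imwrite(f"pics/{n}0.png",c["img"][:,:,::-1])
    print(n,c["camera_matrix"],c["dist_coeffs"],c["R"],c["t"],-np.array(c["R"]).T@c["t"])
E
```

```text
pics
{'clock': 0.0, 'joint_positions': array([-1.29 ,  0.277,  1.506,  0.   ,  1.361, -0.121]), 'qd': array([-0.001, -0.   , -0.003, -0.   , -0.001,  0.   ]), 'joint_torque': array([ -0.001, -40.459, -23.723,   0.07 ,   0.035,  -0.   ]), 'tcp_pos': array([ 0.225, -0.529,  0.193]), 'orientation': array([[ 0.92 ,  0.391, -0.   ],
       [ 0.391, -0.92 ,  0.002],
       [ 0.   , -0.002, -1.   ]]), 'wrist_force': array([0.083, 0.191, 0.408]), 'torque': array([ 0.   ,  0.017, -0.014]), 'gripper_force': 0.0, 'opening': 0.09354331450150022}
side [[404.534   0.    259.053]
 [  0.    404.534 197.808]
 [  0.      0.      1.   ]] [-0.049  0.     0.     0.     0.   ] [[-0.949 -0.316 -0.017]
 [-0.163  0.533 -0.83 ]
 [ 0.271 -0.785 -0.557]] [0.498 0.181 0.975] [0.238 0.825 0.702]
top [[484.795   0.    251.365]
 [  0.    484.795 191.379]
 [  0.      0.      1.   ]] [-0.031  0.     0.     0.     0.   ] [[-0.464 -0.886  0.   ]
 [-0.858  0.45  -0.247]
 [ 0.218 -0.115 -0.969]] [0.198 0.505 1.624] [0.171 0.134 1.699]
```

View pics/top0.png

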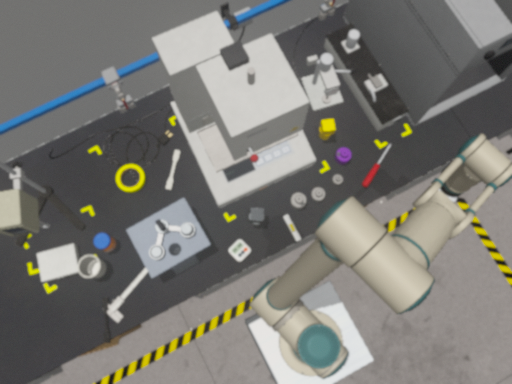

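View pics/side0.png

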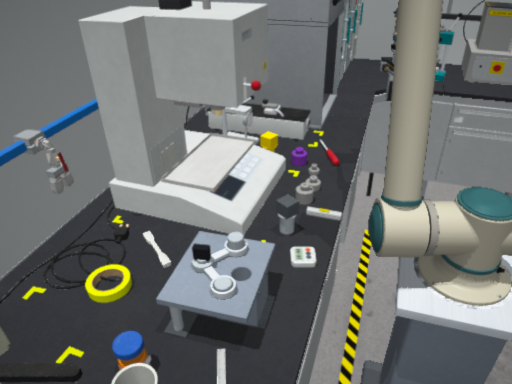

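Top picture: the stand is at (168,238), the piston at (257,215), three grey weights at (298,200), (318,194) and (338,180). The look-alikes are purple (343,155) and yellow (327,128). In the side picture the stand is at (220,270), the piston at (288,210), and the taller plug seems to be at (235,240). A close crop will check this.

```bash
cat > h.py <<'E'
from station import manip
import cv2,numpy as np
np.set_printoptions(precision=4,suppress=True)
def ray(c,uv):
    p=cv2.undistortPoints(np.array([[uv]],float),np.array(c["camera_matrix"]),np.array(c["dist_coeffs"]))[0,0]
    R=np.array(c["R"]);return -R.T@np.array(c["t"]),R.T@np.array([p[0],p[1],1])
def at(c,uv,z):
    o,d=ray(c,uv);return o+d*(z-o[2])/d[2]
def proj(c,X):
    R=np.array(c["R"]);return cv2.projectPoints(np.array(X,float).reshape(-1,1,3),cv2.Rodrigues(R)[0],np.array(c["t"]),np.array(c["camera_matrix"]),np.array(c["dist_coeffs"]))[0][:,0]
def crop(img,x,y,w,h,s):
    return cv2.resize(img[y:y+h,x:x+w],None,fx=s,fy=s,interpolation=cv2.INTER_CUBIC)[:,:,::-1]
E
python3 - <<'E'
from h import *
t=cv2.imread("pics/top0.png")[:,:,::-1];s=cv2.imread("pics/side0.png")[:,:,::-1]
a=np.vstack([np.hstack([crop(t,120,190,100,75,4),crop(s,150,220,133,100,3)[:300,:399]]),np.hstack([crop(t,235,160,120,90,3.33)[:299,:399],crop(s,260,140,80,100,3)[:299], np.zeros((299,160,3),np.uint8)])]) if 0 else None
A=cv2.resize(crop(t,120,190,100,75,4),(400,300));B=cv2.resize(crop(s,150,220,132,99,3),(400,300));C=cv2.resize(crop(t,240,150,108,81,3),(400,300));D=cv2.resize(crop(s,260,145,80,100,3),(240,300))
cv2.imwrite("pics/crop1.png",np.vstack([np.hstack([A,B]),np.hstack([C,D,np.zeros((300,160,3),np.uint8)])]))
E
```

```text
(no output)
```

View pics/crop1.png

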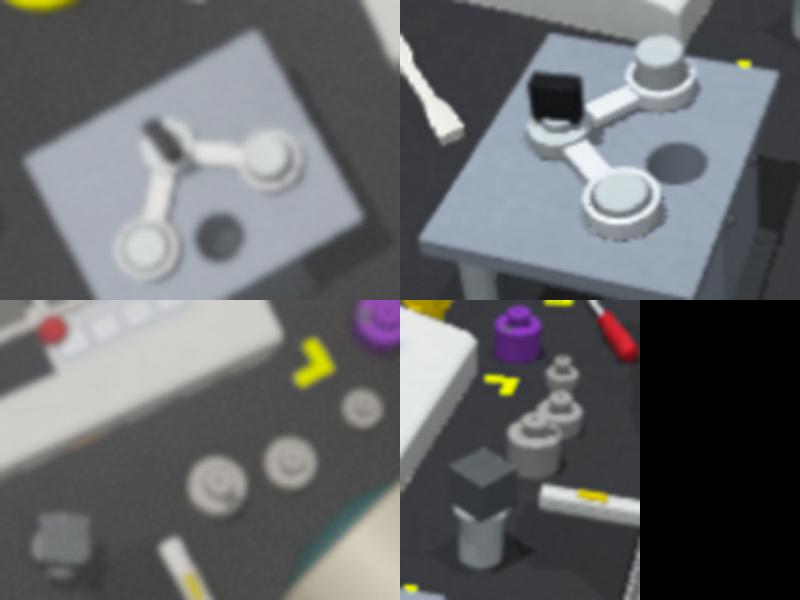

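Crop: the bore is at top (175,249.5). The tall plug is at (187,229), and the side view shows it rising well above its cup. The short plug is at (156.5,252) and the black grip at (161,225). The largest grey weight is nearest the piston, at (298,200). The piston has a dark square head, and the yellow and purple items are to be avoided. Next I measure.

```bash
python3 - <<'E'
from h import *
t=manip.capture("top");s=manip.capture("side")
def A(u,v):return (120+u/4-.4,190+v/4-.4)
def B(u,v):return (150+u*132/400-.4,220+v*99/300-.4)
def C(u,v):return (240+u*.27-.4,150+(v-300)*.27-.4)
def D(u,v):return (260+(u-400)/3-.4,145+(v-300)/3-.4)
bt=at(t,A(220,238),.104)
bs=at(s,B(677,163) if 0 else B(277,163),.104)
print("bore",bt,bs)
print("corners top",[at(t,A(*p),.104)[:2] for p in((258,30),(25,160),(362,213))])
print("corners side",[at(s,B(*p),.104)[:2] for p in((150,35),(378,72),(20,240),(292,298))])
for n,p,q,zt in(("tallplug",(268,155),(259,52),.144),("short",(147,247),(223,192),.126)):
    print(n,at(t,A(*p),zt),at(s,B(*q),zt))
print("knobtop",at(t,A(163,141),.16),"ends",at(t,A(149,124),.16),at(t,A(178,159),.16))
print("knob side top corners",at(s,B(131,73),.16),at(s,B(181,76),.16))
# piston top corners, weight
for p in ((40,514),(88,515),(90,560),(38,562)):print("headtop? ",at(t,C(*p),.1))
for p in ((452,467),(482,449),(517,465),(486,490)):print("head side",at(s,D(*p),.1))
print("foot side",at(s,D(480,556),.0))
print("W", at(t,C(218,487),.036),at(s,D(533,458),.02), "knob",at(t,C(219,484),.056),at(s,D(537,417),.056))
print("W2",at(t,C(291,462),.02),"W3",at(t,C(363,408),.02))
E
```

```text
bore [0.4735 0.2611 0.104 ] [0.4754 0.2615 0.104 ]
corners top [array([0.618 , 0.1567]), array([0.6078, 0.3775]), array([0.4378, 0.1481])]
corners side [array([0.62  , 0.1592]), array([0.4367, 0.1488]), array([0.6092, 0.3775]), array([0.426 , 0.3676])]
tallplug [0.5089 0.1943 0.144 ] [0.511  0.1982 0.144 ]
short [0.4902 0.3152 0.126 ] [0.4907 0.3175 0.126 ]
knobtop [0.5549 0.2638 0.16  ] ends [0.5728 0.2679 0.16  ] [0.536  0.2593 0.16  ]
knob side top corners [0.5787 0.2633 0.16  ] [0.5447 0.2559 0.16  ]
headtop?  [ 0.4831 -0.026   0.1   ]
headtop?  [ 0.462  -0.0643  0.1   ]
headtop?  [ 0.4243 -0.0464  0.1   ]
headtop?  [ 0.4446 -0.0038  0.1   ]
head side [ 0.4815 -0.0256  0.1   ]
head side [ 0.4638 -0.0611  0.1   ]
head side [ 0.4276 -0.0453  0.1   ]
head side [ 0.4438 -0.0005  0.1   ]
foot side [ 0.456  -0.0336  0.    ]
W [ 0.4403 -0.1947  0.036 ] [ 0.4404 -0.1779  0.02  ] knob [ 0.4392 -0.193   0.056 ] [ 0.4427 -0.1984  0.056 ]
W2 [ 0.4319 -0.2723  0.02  ] W3 [ 0.4464 -0.3611  0.02  ]
```

Emit:
carry_out(moves=[{"translation": [0.025,-0.03,-0.003],"yaw": 0},{"translation": [0.025,-0.03,-0.003],"yaw": 0},{"translation": [0.025,-0.03,-0.003],"yaw": 0},{"translation": [0.025,-0.03,-0.003],"yaw": 0},{"translation": [0.025,-0.03,-0.003],"yaw": 0}], fingers=-0.2)

```text
clock: 0.7
tcp_pos: [0.2814, -0.3407, 0.2084]
orientation: [[0.921, 0.391, 0.0], [0.391, -0.921, 0.0], [0.0, -0.0, -1.0]]
wrist_force: [0.4, -0.5, 0.0]
opening: 0.058
gripper_force: 0.0
```

Emit:
carry_out(moves=[{"translation": [0.025,-0.03,-0.003],"yaw": 0},{"translation": [0.025,-0.03,-0.003],"yaw": 0},{"translation": [0.025,-0.03,-0.003],"yaw": 0},{"translation": [0.025,-0.03,-0.003],"yaw": 0},{"translation": [0.025,-0.03,-0.003],"yaw": 0}])

```text
clock: 1.2
tcp_pos: [0.3377, -0.1538, 0.2236]
orientation: [[0.921, 0.39, 0.0], [0.39, -0.921, -0.0], [0.0, 0.0, -1.0]]
wrist_force: [-0.0, -1.1, 1.0]
opening: 0.0562
gripper_force: 0.0
```

Emit:
carry_out(moves=[{"translation": [0.025,-0.03,-0.003],"yaw": 0},{"translation": [0.025,-0.03,-0.003],"yaw": 0},{"translation": [0.025,-0.03,-0.003],"yaw": 0},{"translation": [0.025,-0.03,-0.003],"yaw": 0},{"translation": [0.025,-0.03,-0.003],"yaw": 0}])

```text
clock: 1.7
tcp_pos: [0.394, 0.0332, 0.2387]
orientation: [[0.92, 0.391, 0.0], [0.391, -0.92, -0.0], [0.0, 0.0, -1.0]]
wrist_force: [-0.2, -1.0, 0.7]
opening: 0.0569
gripper_force: 0.0
```

Emit:
carry_out(moves=[{"translation": [0.0242,-0.0149,0],"yaw": 0},{"translation": [0.0242,-0.0149,0],"yaw": 0},{"translation": [0.0242,-0.0149,0],"yaw": 0},{"translation": [0.0242,-0.0149,0],"yaw": 0},{"translation": [0.0242,-0.0149,0],"yaw": 0}])

```text
clock: 2.2
tcp_pos: [0.4766, 0.1486, 0.2383]
orientation: [[0.92, 0.391, -0.0], [0.391, -0.92, -0.0], [-0.0, 0.0, -1.0]]
wrist_force: [0.1, 0.3, 0.1]
opening: 0.0565
gripper_force: 0.0
```

Emit:
carry_out(moves=[{"translation": [0.0242,-0.0149,0],"yaw": 0},{"translation": [0.0242,-0.0149,0],"yaw": 0},{"translation": [0.0242,-0.0149,0],"yaw": 0},{"translation": [0.0242,-0.0149,0],"yaw": 0},{"translation": [0.0242,-0.0149,0],"yaw": 0}])

```text
clock: 2.7
tcp_pos: [0.5589, 0.2643, 0.2381]
orientation: [[0.92, 0.391, -0.001], [0.391, -0.92, -0.0], [-0.001, 0.0, -1.0]]
wrist_force: [0.3, -0.2, 0.6]
opening: 0.0562
gripper_force: 0.0
```

Emit:
carry_out(moves=[{"translation": [0,0,0],"yaw": -0.146},{"translation": [0,0,0],"yaw": -0.146},{"translation": [0,0,0],"yaw": -0.146},{"translation": [0,0,0],"yaw": -0.146},{"translation": [0,0,0],"yaw": -0.146}])

```text
clock: 3.2
tcp_pos: [0.5583, 0.2633, 0.2381]
orientation: [[0.42, 0.908, -0.001], [0.908, -0.42, -0.0], [-0.001, -0.0, -1.0]]
wrist_force: [0.4, -0.1, -0.4]
opening: 0.0563
gripper_force: 0.0
```

Emit:
carry_out(moves=[{"translation": [0,0,0],"yaw": -0.146},{"translation": [0,0,0],"yaw": -0.146},{"translation": [0,0,0],"yaw": -0.146},{"translation": [0,0,0],"yaw": -0.146},{"translation": [0,0,0],"yaw": -0.146}])

```text
clock: 3.7
tcp_pos: [0.5583, 0.2633, 0.2381]
orientation: [[-0.293, 0.956, -0.001], [0.956, 0.293, -0.0], [-0.0, -0.001, -1.0]]
wrist_force: [-0.2, -0.3, -0.3]
opening: 0.0563
gripper_force: 0.0
```

Emit:
carry_out(moves=[{"translation": [0,0,0],"yaw": -0.146},{"translation": [0,0,0],"yaw": -0.146},{"translation": [0,0,0],"yaw": -0.146},{"translation": [0,0,0],"yaw": -0.146},{"translation": [0,0,0],"yaw": -0.146}])

```text
clock: 4.2
tcp_pos: [0.5583, 0.2633, 0.2381]
orientation: [[-0.856, 0.517, -0.001], [0.517, 0.856, -0.0], [0.0, -0.001, -1.0]]
wrist_force: [-0.7, -0.8, -0.6]
opening: 0.0565
gripper_force: 0.0
```

Emit:
carry_out(moves=[{"translation": [0,0,0],"yaw": -0.146},{"translation": [0,0,0],"yaw": -0.146},{"translation": [0,0,0],"yaw": -0.146},{"translation": [0,0,0],"yaw": -0.146},{"translation": [0,0,0],"yaw": -0.146}])

```text
clock: 4.7
tcp_pos: [0.5583, 0.2633, 0.2381]
orientation: [[-0.983, -0.185, -0.001], [-0.185, 0.983, -0.0], [0.001, -0.0, -1.0]]
wrist_force: [-0.3, 0.3, 0.7]
opening: 0.0562
gripper_force: 0.0
```

Emit:
carry_out(moves=[{"translation": [0,0,0.028],"yaw": 0},{"translation": [0,0,0.028],"yaw": 0},{"translation": [0,0,0.028],"yaw": 0},{"translation": [0,0,0],"yaw": 0}])

```text
clock: 5.1
tcp_pos: [0.5554, 0.2623, 0.1503]
orientation: [[-0.984, -0.179, -0.008], [-0.179, 0.984, -0.003], [0.009, -0.001, -1.0]]
wrist_force: [-0.9, -1.4, -0.1]
opening: 0.0565
gripper_force: 0.0
```

Emit:
carry_out(moves=[{"translation": [0,0,0],"yaw": 0},{"translation": [0,0,0],"yaw": 0},{"translation": [0,0,0],"yaw": 0},{"translation": [0,0,0],"yaw": 0},{"translation": [0,0,0],"yaw": 0}], fingers=1, squeeze=20)

```text
clock: 5.6
tcp_pos: [0.5589, 0.2635, 0.1553]
orientation: [[-0.984, -0.179, 0.001], [-0.179, 0.984, 0.0], [-0.001, 0.0, -1.0]]
wrist_force: [0.7, 0.2, -0.3]
opening: 0.0198
gripper_force: 0.0
```

Emit:
carry_out(moves=[{"translation": [0,0,0],"yaw": 0},{"translation": [0,0,0],"yaw": 0},{"translation": [0,0,0],"yaw": 0}])

```text
clock: 5.9
tcp_pos: [0.5585, 0.2633, 0.1544]
orientation: [[-0.984, -0.179, 0.0], [-0.179, 0.984, -0.0], [0.0, -0.0, -1.0]]
wrist_force: [-0.1, -0.3, 0.0]
opening: 0.0009
gripper_force: 0.0
```

The fingers closed on nothing, so I take another look.

```bash
python3 - <<'E'
from h import *
t=manip.capture("top");s=manip.capture("side")
A=cv2.resize(crop(t["img"],120,190,100,75,4),(400,300));B=cv2.resize(crop(s["img"],130,200,160,120,3),(400,300))
cv2.imwrite("pics/c2.png",np.hstack([A,B]));p=manip.sense()["tcp_pos"]
print(proj(s,[p,[p[0],p[1],p[2]-.022],[.5597,.2653,.16],[.5597,.2653,.104]]),proj(t,[p]))
E
```

```text
[[201.9889 247.6883]
 [203.0069 255.6714]
 [200.7652 246.0901]
 [203.3596 266.1142]] [[160.3284 224.1518]]
```

View pics/c2.png

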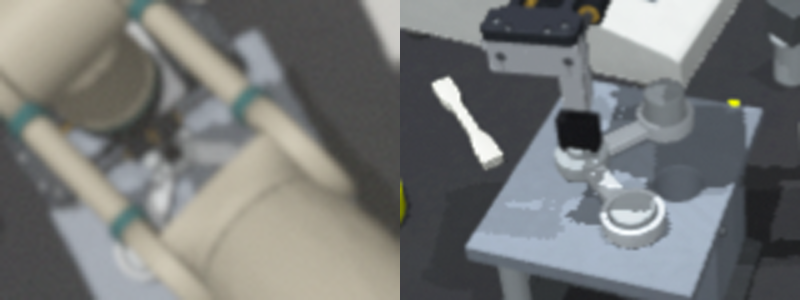

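```bash
python3 - <<'E'
from h import *
s=manip.capture("side");s0=cv2.imread("pics/side0.png")[:,:,::-1]
cv2.imwrite("pics/c3.png",np.hstack([cv2.resize(crop(i,175,210,50,70,1),(400,560),interpolation=cv2.INTER_NEAREST) for i in(s0,s["img"])]))
E
```

```text
(no output)
```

View pics/c3.png

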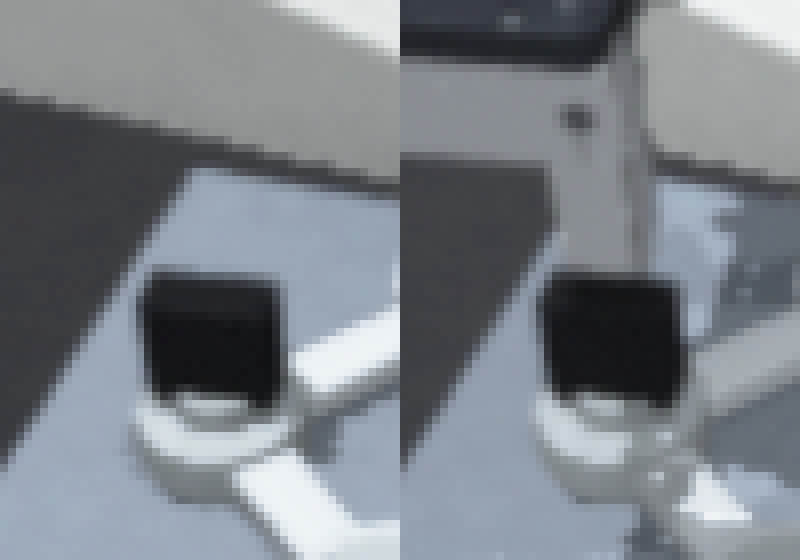

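Emit:
carry_out(moves=[{"translation": [0,0,0],"yaw": 0.1},{"translation": [0,0,0],"yaw": 0.1},{"translation": [0,0,0],"yaw": 0.1},{"translation": [0,0,0],"yaw": 0}])

```text
clock: 6.45
tcp_pos: [0.5585, 0.2634, 0.1544]
orientation: [[-0.993, 0.119, -0.0], [0.119, 0.993, -0.0], [0.0, -0.0, -1.0]]
wrist_force: [0.0, -0.4, 0.3]
opening: 0.0004
gripper_force: 0.0
```

```bash
python3 - <<'E'
from h import *
s=manip.capture("side");s0=cv2.imread("pics/side0.png")[:,:,::-1]
st=manip.sense();print(st["torque"],st["wrist_force"],st["opening"],st["joint_positions"])
cv2.imwrite("pics/c4.png",cv2.resize(crop(s["img"],150,205,120,110,1),(720,600),interpolation=cv2.INTER_CUBIC))
E
```

```text
[ 0.0078 -0.1638  0.017 ] [-0.6759 -0.0248  0.2009] 0.0001031450975260233 [ 0.3281  0.3622  1.4745 -0.0001  1.3051 -1.125 ]
```

View pics/c4.png

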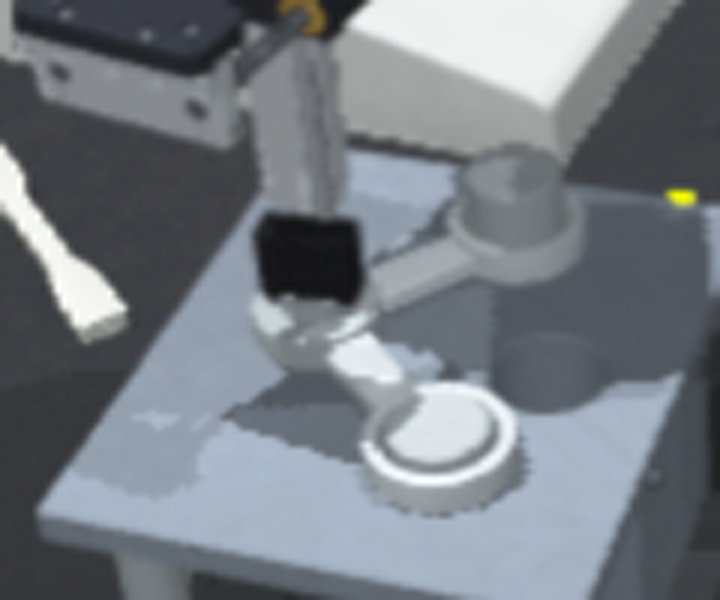

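The bar did not turn, although by the numbers the fingers should be straddling it. I lift, open, and check where the camera sees the fingers against the projected TCP.

Emit:
carry_out(moves=[{"translation": [0,0,-0.03],"yaw": -0.1},{"translation": [0,0,-0.03],"yaw": -0.1},{"translation": [0,0,0],"yaw": -0.1},{"translation": [0,0,0],"yaw": 0},{"translation": [0,0,0],"yaw": 0}], fingers=-0.2)

```text
clock: 7.0
tcp_pos: [0.558, 0.2632, 0.2139]
orientation: [[-0.984, -0.178, -0.001], [-0.178, 0.984, -0.0], [0.001, -0.0, -1.0]]
wrist_force: [-0.4, -0.1, -0.1]
opening: 0.0369
gripper_force: 0.0
```

```bash
python3 - <<'E'
from h import *
s=manip.capture("side");st=manip.sense();p=st["tcp_pos"];R=st["orientation"];print(p,st["opening"])
im=cv2.resize(crop(s["img"],140,150,100,120,1),(500,600),interpolation=cv2.INTER_CUBIC).copy()
o=st["opening"]/2
for q,col in(([0,0,0],(0,0,255)),([0,0,.022],(0,255,0)),([0,o,.022],(255,255,0)),([0,-o,.022],(255,0,255)),([0,0,-.075],(0,165,255))):
    u=(proj(s,p+R@np.array(q))[0]-[140,150])*5;cv2.drawMarker(im,tuple(int(x) for x in u),col,cv2.MARKER_CROSS,12,1)
cv2.imwrite("pics/c5.png",im)
E
```

```text
[0.5579 0.2631 0.2136] 0.04101210109696887
```

View pics/c5.png

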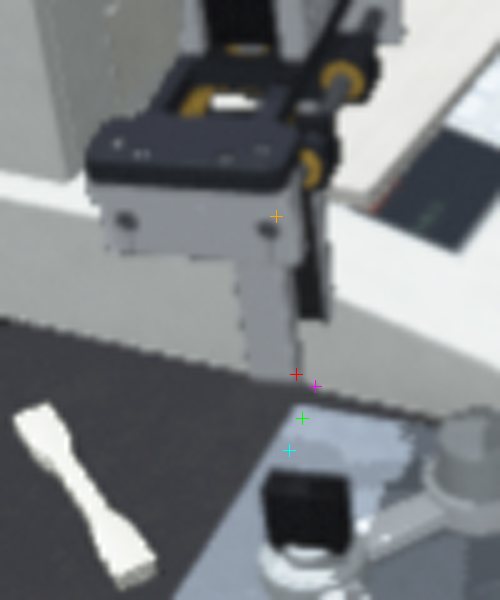

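```bash
python3 - <<'E'
from h import *
s=manip.capture("side");t=manip.capture("top")
X=[[0,0,0],[0,0,.2],[0,0,.4],[.225,-.529,.193],[.225,-.529,.171],[.225,-.529,.3]]
print(proj(s,X));print(proj(t,X))
print(at(t,(222,200),0),at(t,(315,158),0))
E
```

```text
[[462.6126 272.0037]
 [486.9525 204.9106]
 [517.1576 118.6297]
 [392.8704 108.9271]
 [391.8256 115.1032]
 [398.1686  77.334 ]]
[[310.2072 341.6131]
 [318.1696 345.2673]
 [328.6185 350.0588]
 [426.7777 199.6465]
 [424.4106 201.2054]
 [439.2725 191.4137]]
[0.5742 0.0419 0.    ] [ 0.5571 -0.3331  0.    ]
```

Emit:
carry_out(moves=[{"translation": [0,0,0.024],"yaw": 0},{"translation": [0,0,0.024],"yaw": 0},{"translation": [0,0,0],"yaw": 0},{"translation": [0,0,0],"yaw": 0}])

```text
clock: 7.55
tcp_pos: [0.5583, 0.2632, 0.1661]
orientation: [[-0.984, -0.179, -0.001], [-0.179, 0.984, -0.001], [0.001, -0.0, -1.0]]
wrist_force: [0.4, 0.9, 0.6]
opening: 0.0563
gripper_force: 0.0
```

Emit:
carry_out(moves=[{"translation": [0,0.004,0],"yaw": 0},{"translation": [0,0.004,0],"yaw": 0},{"translation": [0,0.003,0],"yaw": 0},{"translation": [0,0.003,0],"yaw": 0},{"translation": [0,0,0],"yaw": 0}])

```text
clock: 8.05
tcp_pos: [0.5559, 0.2777, 0.1667]
orientation: [[-0.984, -0.18, 0.0], [-0.18, 0.984, 0.0], [-0.001, 0.0, -1.0]]
wrist_force: [0.8, 0.0, 0.2]
opening: 0.0565
gripper_force: 0.0
```

Emit:
carry_out(moves=[{"translation": [-0.002,-0.012,0],"yaw": 0},{"translation": [0,0,0.01],"yaw": 0},{"translation": [0,0,0.005],"yaw": 0},{"translation": [0,0,0.003],"yaw": 0},{"translation": [0,0,0],"yaw": 0}])

```text
clock: 8.55
tcp_pos: [0.5596, 0.2654, 0.1475]
orientation: [[-0.984, -0.179, -0.002], [-0.179, 0.984, -0.001], [0.002, -0.0, -1.0]]
wrist_force: [0.3, 0.3, 0.0]
opening: 0.0567
gripper_force: 0.0
```

Emit:
carry_out(moves=[{"translation": [0,0,0.002],"yaw": 0},{"translation": [0,0,0.002],"yaw": 0},{"translation": [0,0,0.002],"yaw": 0},{"translation": [0,0,0.001],"yaw": 0},{"translation": [0,0,0],"yaw": 0}])

```text
clock: 9.05
tcp_pos: [0.56, 0.2657, 0.1413]
orientation: [[-0.984, -0.179, -0.0], [-0.179, 0.984, -0.0], [0.0, -0.0, -1.0]]
wrist_force: [-0.7, -0.4, -0.2]
opening: 0.0563
gripper_force: 0.0
```

Emit:
carry_out(moves=[{"translation": [0,0,0.003],"yaw": 0},{"translation": [0,0,0.003],"yaw": 0},{"translation": [0,0,0.003],"yaw": 0},{"translation": [0,0,0.003],"yaw": 0},{"translation": [0,0,0],"yaw": 0}])

```text
clock: 9.55
tcp_pos: [0.5597, 0.2655, 0.1288]
orientation: [[-0.984, -0.179, -0.001], [-0.179, 0.984, -0.0], [0.001, -0.0, -1.0]]
wrist_force: [-0.0, 0.2, 0.1]
opening: 0.0564
gripper_force: 0.0
```

Emit:
carry_out(moves=[{"translation": [0,0,0],"yaw": 0},{"translation": [0,0,0],"yaw": 0},{"translation": [0,0,0],"yaw": 0},{"translation": [0,0,0],"yaw": 0},{"translation": [0,0,0],"yaw": 0}], fingers=1, squeeze=20)

```text
clock: 10.05
tcp_pos: [0.5601, 0.2657, 0.1295]
orientation: [[-0.984, -0.179, 0.0], [-0.179, 0.984, -0.0], [-0.0, -0.0, -1.0]]
wrist_force: [0.6, 0.1, -0.5]
opening: 0.0197
gripper_force: 0.0
```

Emit:
carry_out(moves=[{"translation": [0,0,0],"yaw": 0},{"translation": [0,0,0],"yaw": 0}])

```text
clock: 10.25
tcp_pos: [0.5601, 0.2655, 0.1295]
orientation: [[-0.984, -0.179, 0.0], [-0.179, 0.984, -0.0], [-0.0, -0.0, -1.0]]
wrist_force: [-0.5, -0.8, 0.6]
opening: 0.0162
gripper_force: 19.9
```

Emit:
carry_out(moves=[{"translation": [0,0,0],"yaw": 0.12},{"translation": [0,0,0],"yaw": 0.12},{"translation": [0,0,0],"yaw": 0.12},{"translation": [0,0,0],"yaw": 0.12},{"translation": [0,0,0],"yaw": 0.12}])

```text
clock: 10.75
tcp_pos: [0.5602, 0.2656, 0.1295]
orientation: [[-0.911, 0.412, 0.0], [0.412, 0.911, -0.0], [-0.0, -0.0, -1.0]]
wrist_force: [0.2, 0.3, 0.9]
opening: 0.0157
gripper_force: 20.0
```

Emit:
carry_out(moves=[{"translation": [0,0,0],"yaw": 0.05},{"translation": [0,0,0],"yaw": 0.05},{"translation": [0,0,0],"yaw": 0.05},{"translation": [0,0,0],"yaw": 0.03},{"translation": [0,0,0],"yaw": 0.03}])

```text
clock: 11.25
tcp_pos: [0.5602, 0.2656, 0.1295]
orientation: [[-0.808, 0.589, 0.0], [0.589, 0.808, -0.0], [-0.0, -0.0, -1.0]]
wrist_force: [0.2, -1.1, -0.1]
opening: 0.0158
gripper_force: 20.0
```

```bash
python3 - <<'E'
from h import *
s=manip.capture("side");cv2.imwrite("pics/s6.png",s["img"][:,:,::-1]);st=manip.sense();print(st["torque"],st["wrist_force"],st["opening"],st["orientation"][0])
# brightness in the bore and along line
for X in([.4748,.261,.104],[.4748,.261,.144]):
    u=proj(s,X)[0].round().astype(int);print(u);print(s["img"][u[1]-8:u[1]+9:2,u[0]-16:u[0]+17:4].mean(2).astype(int))
E
```

```text
[-0.0916 -0.1614  0.1393] [ 0.6103 -0.4794  0.1481] 0.01598912270644924 [-0.8073  0.5902  0.0003]
[241 273]
[[171 160 111 116 123 120 109 125  88]
 [157 153 113 115 122 119 111 121  87]
 [122 140 135 117 122 120 130 116  88]
 [109  92 134 183 216 207 135 110  88]
 [154 100 131 161 164 148 134  95  88]
 [162 157 103 156 154 142 123  92 143]
 [160 161  88 111 133 113 111 153 161]
 [163 172 164  96  97 105 177 178 181]
 [183 184 186 173 172 176 184 183 182]]
[241 259]
[[ 90 110  89 105 113 110  93  88  87]
 [ 85 101  91 110 112 112 105  86  88]
 [ 86  90  96 112 110 114 109  87  87]
 [ 86  87  99 112 109 111 112  86  87]
 [103 105 113 116 113 116 109  94  86]
 [157 146 120 116 128 120 108 115  88]
 [170 167 110 115 123 119 108 125  87]
 [171 160 111 116 123 120 109 125  88]
 [157 153 113 115 122 119 111 121  87]]
```

Emit:
carry_out(moves=[{"translation": [0,0,0],"yaw": 0.015},{"translation": [0,0,0],"yaw": 0.015},{"translation": [0,0,0],"yaw": 0.015},{"translation": [0,0,0],"yaw": 0.015},{"translation": [0,0,0],"yaw": 0.015}])

```text
clock: 11.8
tcp_pos: [0.5602, 0.2656, 0.1295]
orientation: [[-0.761, 0.649, 0.0], [0.649, 0.761, -0.0], [-0.0, 0.0, -1.0]]
wrist_force: [0.3, -1.0, 0.7]
opening: 0.0157
gripper_force: 20.0
```

```bash
cat > bore.py <<'E'
from h import *
s=manip.capture("side");cv2.imwrite("pics/s%.2f.png"%manip.sense()["clock"],s["img"][:,:,::-1]);st=manip.sense();print(st["torque"],st["wrist_force"],st["orientation"][0])
u=np.array([241,263]);print(s["img"][u[1]-16:u[1]+21:3,u[0]-20:u[0]+21:4].mean(2).astype(int))
E
python3 bore.py
```

```text
[-0.0898 -0.188   0.0499] [0.4637 0.1737 1.1849] [-0.7608  0.649   0.0003]
[[157 153 121  88  89  89  90  89  88  88  87]
 [102  96 109  89  88  88  88  88  88  88  88]
 [ 86  86 110  89  88  88  87  86  87  87  87]
 [ 87  85  91  89 118 119 108  86  87  88  87]
 [ 87  86  87 113 119 122 120 102  87  86  87]
 [156 152 116 120 118 120 121 120  94  88  89]
 [172 172 166 125 134 133 181 103 113  88  88]
 [155 152 150 116 217 215 129  99 113  88  88]
 [ 94 111 129 215 112 115 112 195 107  88  88]
 [153 161 143 160 203 228 186 135  95  96 153]
 [159 161 161 138 155 155 143 125 152 161 171]
 [169 178 182 181 133 122 152 184 182 183 111]
 [181 182 184 185 184 184 184 182 185 182  83]]
```

```bash
python3 - <<'E'
from h import *
import glob
a=cv2.imread("pics/s6.png")[:,:,::-1];b=cv2.imread(sorted(glob.glob("pics/s11*.png"))[-1])[:,:,::-1]
cv2.imwrite("pics/c7.png",np.hstack([cv2.resize(crop(i,190,225,80,80,1),(400,400),interpolation=cv2.INTER_CUBIC) for i in(a,b)]))
E
```

```text
(no output)
```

View pics/c7.png

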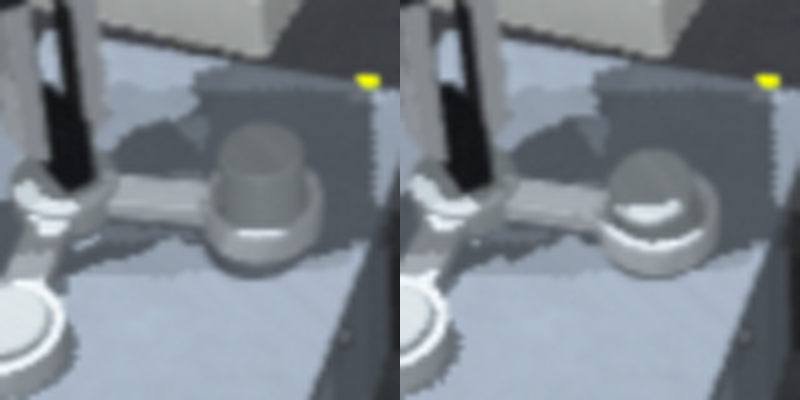

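The plug has dropped partway: its top is at (450/5) lower in the right-hand half. I wait and check again by numbers.

Emit:
carry_out(moves=[{"translation": [0,0,0],"yaw": 0.01},{"translation": [0,0,0],"yaw": 0},{"translation": [0,0,0],"yaw": 0}])

```text
clock: 12.15
tcp_pos: [0.5602, 0.2656, 0.1295]
orientation: [[-0.755, 0.656, 0.0], [0.656, 0.755, -0.0], [-0.0, 0.0, -1.0]]
wrist_force: [0.9, -1.7, 1.7]
opening: 0.0158
gripper_force: 20.0
```

```bash
python3 bore.py
```

```text
[-0.1474 -0.2277  0.1187] [ 0.1897 -0.7573  1.8503] [-0.7552  0.6555  0.0003]
[[158 153 120  88  89  90  90  89  87  88  87]
 [103  96 109  90  88  89  87  88  88  88  88]
 [ 85  85 110  89  88  88  86  86  86  87  87]
 [ 86  85  92  89 115 116  99  87  86  88  87]
 [ 87  86  88 112 119 122 119  94  87  87  87]
 [152 139 110 120 119 121 120 123  90  88  88]
 [172 171 166 129 133 132 182 107 110  87  88]
 [156 153 144 136 232 224 139  99 111  88  88]
 [ 98 112 142 198 114 116 112 205 106  88  88]
 [153 161 146 170 232 233 206 135  97  96 153]
 [159 161 161 158 155 155 143 123 152 162 171]
 [168 179 182 181 127 125 145 183 183 184 110]
 [182 182 184 185 184 184 185 182 184 182  83]]
```

Emit:
carry_out(moves=[{"translation": [0,0,0],"yaw": 0.012},{"translation": [0,0,0],"yaw": 0.012},{"translation": [0,0,0],"yaw": 0.012},{"translation": [0,0,0],"yaw": 0},{"translation": [0,0,0],"yaw": 0}])

```text
clock: 12.7
tcp_pos: [0.5602, 0.2656, 0.1295]
orientation: [[-0.731, 0.682, 0.0], [0.682, 0.731, -0.0], [-0.0, 0.0, -1.0]]
wrist_force: [0.8, -1.6, 1.1]
opening: 0.0158
gripper_force: 19.9
```

```bash
python3 bore.py
```

```text
[-0.2095 -0.317   0.0333] [ 1.6338 -2.2505  2.1217] [-0.7311  0.6823  0.0003]
[[158 153 120  88  89  89  90  89  87  88  86]
 [103  95 109  89  87  88  87  87  87  88  89]
 [ 86  86 109  88  89  87  86  86  86  87  87]
 [ 87  86  98  88  87  88  88  87  85  87  86]
 [ 86  86  87  87 101 121 103  87  86  87  87]
 [146  99 101 129 139 144 141 128  88  88  89]
 [171 169 164 125 140 134 137 126  95  88  88]
 [194 155 144 114  95  96  96 108 104  89  88]
 [107 138 184 104  93  98  95 182 101  88  88]
 [160 161 146 230 225 179 235 156  94  95 153]
 [159 160 158 157 161 161 145 135 150 161 172]
 [169 179 183 157 159 144 130 171 183 184 110]
 [182 182 185 185 184 183 184 181 185 182  83]]
```

Emit:
carry_out(moves=[{"translation": [0,0,0],"yaw": 0},{"translation": [0,0,0],"yaw": 0}])

```text
clock: 12.95
tcp_pos: [0.5602, 0.2657, 0.1295]
orientation: [[-0.731, 0.682, 0.0], [0.682, 0.731, -0.0], [-0.0, 0.0, -1.0]]
wrist_force: [0.5, -1.8, 2.0]
opening: 0.016
gripper_force: 19.9
```

```bash
python3 bore.py
```

```text
[-0.1983 -0.2845  0.0922] [ 0.6017 -1.7448  2.1832] [-0.7312  0.6822  0.0003]
[[158 153 120  89  89  89  90  89  87  88  87]
 [103  96 109  90  89  89  87  88  88  88  89]
 [ 86  85 110  89  90  88  87  87  87  87  87]
 [ 86  86  97  88  87  88  88  87  85  87  87]
 [ 86  86  88  88 100 120 104  88  86  87  88]
 [146  98 101 129 139 144 141 128  88  88  88]
 [170 169 164 126 139 133 137 126  95  89  89]
 [193 154 143 114  95  97  96 109 104  89  88]
 [108 138 185 104  93  97  95 181 101  88  87]
 [159 160 146 230 225 179 235 156  93  96 153]
 [159 160 157 157 161 162 145 135 149 161 171]
 [169 179 182 158 160 144 131 170 182 184 111]
 [182 182 184 186 183 183 184 181 185 183  83]]
```

Emit:
carry_out(moves=[{"translation": [0,0,0],"yaw": -0.07},{"translation": [0,0,0],"yaw": -0.12},{"translation": [0,0,0],"yaw": -0.12},{"translation": [0,0,0],"yaw": -0.12},{"translation": [0,0,0],"yaw": -0.12}])

```text
clock: 13.5
tcp_pos: [0.5602, 0.2656, 0.1295]
orientation: [[-0.981, 0.195, 0.0], [0.195, 0.981, -0.0], [-0.0, -0.0, -1.0]]
wrist_force: [1.3, -1.9, 1.5]
opening: 0.0161
gripper_force: 19.9
```

Emit:
carry_out(moves=[{"translation": [0,0,0],"yaw": -0.1},{"translation": [0,0,0],"yaw": -0.1},{"translation": [0,0,0],"yaw": -0.05},{"translation": [0,0,0],"yaw": 0}])

```text
clock: 13.9
tcp_pos: [0.5602, 0.2655, 0.1295]
orientation: [[-0.999, -0.049, 0.0], [-0.049, 0.999, -0.0], [-0.0, -0.0, -1.0]]
wrist_force: [0.4, -1.8, 1.5]
opening: 0.0158
gripper_force: 19.9
```

Emit:
carry_out(moves=[{"translation": [0,0,0],"yaw": 0},{"translation": [0,0,0],"yaw": 0},{"translation": [0,0,0],"yaw": 0},{"translation": [0,0,-0.02],"yaw": 0},{"translation": [0,0,-0.04],"yaw": 0}], fingers=-0.5)

```text
clock: 14.4
tcp_pos: [0.5575, 0.265, 0.1864]
orientation: [[-0.999, -0.049, -0.008], [-0.049, 0.999, -0.002], [0.008, -0.002, -1.0]]
wrist_force: [-0.4, 0.2, -0.4]
opening: 0.0524
gripper_force: 0.0
```

```bash
python3 bore.py
```

```text
[ 0.0854 -0.2445 -0.0158] [1.7371 0.8049 3.592 ] [-0.9988 -0.049   0.0074]
[[ 86  90 132 103  90  90 109 115  87  88  87]
 [108 154 158  91  87  88 110 107  87  88  88]
 [168 170 155 141 128 138 135 103  86  87  86]
 [170 157 143 143 146 143 130  87  85  87  86]
 [143 106 108 101 113 105  89  87  86  86  87]
 [106 110 111  86  87  87  88  87  87  87  88]
 [110 112 110  88  86  90  88  87  88  88  87]
 [112 111 110  88  94  96  95  91  88  87  87]
 [109 111 111  84  92  96  95  86  87  88  87]
 [ 87  89  87  81  92  96  96  85  96  95 145]
 [146 102  88  82  92  96  95 111 159 167 170]
 [140 145 161 180 127 109 150 183 182 183 109]
 [141 137 237 164 183 183 184 180 184 182  83]]
```

Emit:
carry_out(moves=[{"translation": [0.0336,-0.0314,0],"yaw": 0},{"translation": [0.0336,-0.0314,0],"yaw": 0},{"translation": [0.0336,-0.0314,0],"yaw": 0},{"translation": [0.0336,-0.0314,0],"yaw": 0},{"translation": [0.0336,-0.0314,0],"yaw": 0}])

```text
clock: 14.95
tcp_pos: [0.3985, 0.0997, 0.1893]
orientation: [[-0.999, -0.05, 0.0], [-0.05, 0.999, -0.0], [-0.0, -0.0, -1.0]]
wrist_force: [0.1, -0.6, 0.3]
opening: 0.0702
gripper_force: 0.0
```

Emit:
carry_out(moves=[{"translation": [-0.012,-0.034,0],"yaw": 0},{"translation": [-0.012,-0.034,0],"yaw": 0},{"translation": [-0.012,-0.034,0],"yaw": 0},{"translation": [-0.012,-0.034,0],"yaw": 0},{"translation": [0,0,0],"yaw": 0.1}])

```text
clock: 15.45
tcp_pos: [0.4567, -0.0365, 0.1895]
orientation: [[-0.998, 0.057, 0.002], [0.057, 0.998, -0.002], [-0.002, -0.002, -1.0]]
wrist_force: [0.6, 0.9, -0.4]
opening: 0.0706
gripper_force: 0.0
```

Emit:
carry_out(moves=[{"translation": [0,0,0],"yaw": 0.1},{"translation": [0,0,0],"yaw": 0.1},{"translation": [0,0,0],"yaw": 0.1},{"translation": [0,0,0],"yaw": 0.1},{"translation": [0,0,0],"yaw": 0}])

```text
clock: 15.95
tcp_pos: [0.4546, -0.0327, 0.1894]
orientation: [[-0.9, 0.436, 0.0], [0.436, 0.9, 0.0], [-0.0, 0.0, -1.0]]
wrist_force: [0.3, -1.1, -0.9]
opening: 0.0703
gripper_force: 0.0
```

```bash
python3 - <<'E'
from h import *
s=manip.capture("side");st=manip.sense();p=st["tcp_pos"];R=st["orientation"];print(p,st["opening"])
im=s["img"];A=cv2.resize(crop(im,170,225,100,75,1),(400,300),interpolation=cv2.INTER_CUBIC)
B=cv2.resize(crop(im,250,130,90,105,1),(400,466),interpolation=cv2.INTER_CUBIC).copy();k=400/90
o=st["opening"]/2
for q,col in(([0,0,.022],(0,255,0)),([0,o,-.008],(255,255,0)),([0,-o,-.008],(255,0,255))):
    u=(proj(s,p+R@np.array(q))[0]-[250,130])*k;cv2.drawMarker(B,tuple(int(x) for x in u),col,cv2.MARKER_CROSS,10,1)
cv2.imwrite("pics/c8.png",np.hstack([np.vstack([A,np.zeros((166,400,3),np.uint8)]),B]))
E
```

```text
[ 0.4546 -0.0327  0.1894] 0.07069109698567
```

View pics/c8.png

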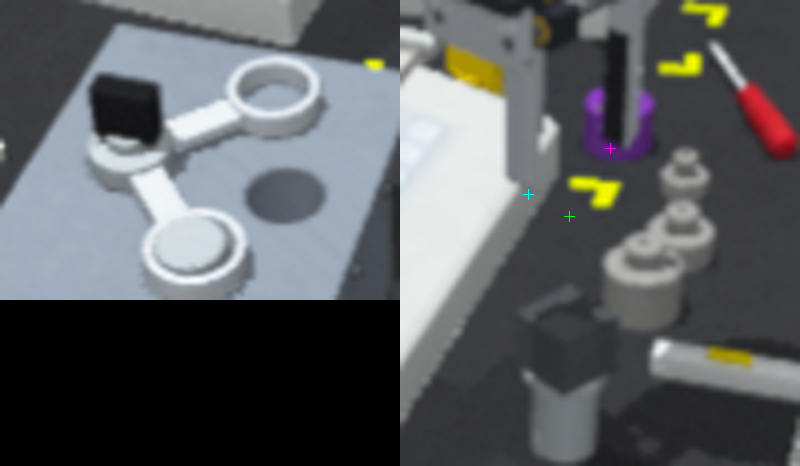

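Emit:
carry_out(moves=[{"translation": [0,0,0.04],"yaw": 0},{"translation": [0,0,0.04],"yaw": 0},{"translation": [0,0,0.03],"yaw": 0},{"translation": [0,0,0.019],"yaw": 0},{"translation": [0,0,0],"yaw": 0}])

```text
clock: 16.5
tcp_pos: [0.4522, -0.0323, 0.0581]
orientation: [[-0.901, 0.434, -0.006], [0.434, 0.901, 0.001], [0.006, -0.001, -1.0]]
wrist_force: [0.8, 0.4, 0.1]
opening: 0.0705
gripper_force: 0.0
```

Emit:
carry_out(moves=[{"translation": [0,0,0],"yaw": 0},{"translation": [0,0,0],"yaw": 0},{"translation": [0,0,0],"yaw": 0},{"translation": [0,0,0],"yaw": 0},{"translation": [0,0,0],"yaw": 0}], fingers=1, squeeze=12)

```text
clock: 17.0
tcp_pos: [0.4556, -0.0332, 0.0615]
orientation: [[-0.9, 0.435, 0.002], [0.435, 0.9, -0.001], [-0.003, 0.0, -1.0]]
wrist_force: [-0.8, 0.1, 6.0]
opening: 0.0458
gripper_force: 11.5
```

Emit:
carry_out(moves=[{"translation": [0,0,-0.01],"yaw": 0},{"translation": [0,0,-0.03],"yaw": 0},{"translation": [0,0,-0.04],"yaw": 0},{"translation": [0,0,-0.04],"yaw": 0},{"translation": [0,0,-0.02],"yaw": 0}])

```text
clock: 17.5
tcp_pos: [0.4558, -0.033, 0.204]
orientation: [[-0.9, 0.436, 0.005], [0.436, 0.9, -0.001], [-0.004, 0.001, -1.0]]
wrist_force: [-0.3, -0.4, -3.2]
opening: 0.0451
gripper_force: 11.6
```

Emit:
carry_out(moves=[{"translation": [0.01,0.01,0],"yaw": 0},{"translation": [0.025,0.03,0],"yaw": 0},{"translation": [0.03,0.034,0],"yaw": 0},{"translation": [0.03,0.034,0],"yaw": 0},{"translation": [0.03,0.034,0],"yaw": 0}])

```text
clock: 18.0
tcp_pos: [0.4009, 0.1513, 0.1986]
orientation: [[-0.9, 0.436, -0.004], [0.436, 0.9, -0.0], [0.004, -0.002, -1.0]]
wrist_force: [1.6, 0.5, -2.2]
opening: 0.0452
gripper_force: 11.6
```

Emit:
carry_out(moves=[{"translation": [0.03,0.034,0],"yaw": 0},{"translation": [0.025,0.03,0],"yaw": 0},{"translation": [0.018,0.019,0],"yaw": 0},{"translation": [0,0,0],"yaw": -0.1},{"translation": [0,0,0],"yaw": -0.1}])

```text
clock: 18.5
tcp_pos: [0.3714, 0.2568, 0.1983]
orientation: [[-0.97, 0.241, -0.005], [0.241, 0.97, -0.002], [0.004, -0.003, -1.0]]
wrist_force: [-0.9, 0.0, -2.9]
opening: 0.0452
gripper_force: 11.6
```

Emit:
carry_out(moves=[{"translation": [0,0,0],"yaw": -0.1},{"translation": [0,0,0],"yaw": -0.1},{"translation": [0,0,0],"yaw": -0.1},{"translation": [0,0,0],"yaw": 0},{"translation": [0,0,0],"yaw": 0}])

```text
clock: 19.0
tcp_pos: [0.3729, 0.2558, 0.1992]
orientation: [[-0.999, -0.048, -0.003], [-0.048, 0.999, -0.001], [0.003, -0.001, -1.0]]
wrist_force: [0.1, -0.1, -3.0]
opening: 0.045
gripper_force: 11.6
```

Emit:
carry_out(moves=[{"translation": [0,0,0.02],"yaw": 0},{"translation": [0,0,0.025],"yaw": 0},{"translation": [0,0,0.014],"yaw": 0},{"translation": [-0.015,0,0],"yaw": 0},{"translation": [-0.015,0,0],"yaw": 0}])

```text
clock: 19.5
tcp_pos: [0.4057, 0.2577, 0.1416]
orientation: [[-0.999, -0.049, 0.001], [-0.049, 0.999, 0.0], [-0.001, 0.0, -1.0]]
wrist_force: [1.2, -0.3, -2.3]
opening: 0.0449
gripper_force: 11.7
```

Emit:
carry_out(moves=[{"translation": [-0.002,0,0],"yaw": 0},{"translation": [-0.002,0,0],"yaw": 0},{"translation": [-0.002,0,0],"yaw": 0},{"translation": [-0.002,0,0],"yaw": 0},{"translation": [-0.002,0,0],"yaw": 0}])

```text
clock: 20.0
tcp_pos: [0.4135, 0.2576, 0.1415]
orientation: [[-0.999, -0.049, -0.002], [-0.049, 0.999, -0.001], [0.002, -0.0, -1.0]]
wrist_force: [-1.9, -1.5, -3.1]
opening: 0.0444
gripper_force: 11.8
```

Emit:
carry_out(moves=[{"translation": [-0.002,0,0],"yaw": 0},{"translation": [-0.002,0,0],"yaw": 0},{"translation": [-0.002,0,0],"yaw": 0},{"translation": [-0.001,0,0],"yaw": 0},{"translation": [0,0,0],"yaw": 0}])

```text
clock: 20.5
tcp_pos: [0.4213, 0.2581, 0.1414]
orientation: [[-0.999, -0.049, -0.0], [-0.049, 0.999, -0.0], [0.0, -0.0, -1.0]]
wrist_force: [-3.0, -0.9, -1.5]
opening: 0.0437
gripper_force: 12.0
```

```bash
cat > cap.py <<'E'
from h import *
s=manip.capture("side");st=manip.sense();print(st["clock"],st["tcp_pos"],st["torque"],st["wrist_force"],st["opening"])
cv2.imwrite("pics/p%.2f.png"%st["clock"],s["img"][:,:,::-1])
E
python3 cap.py
```

```text
20.55 [0.4213 0.2581 0.1414] [-0.1777  0.5134 -0.0195] [-3.0918 -0.1907 -0.49  ] 0.04384398390532972
```

Emit:
carry_out(moves=[{"translation": [0.006,0,0],"yaw": 0},{"translation": [0,0,-0.02],"yaw": 0},{"translation": [0,0,-0.029],"yaw": 0},{"translation": [-0.015,0,0],"yaw": 0},{"translation": [-0.02,0,0],"yaw": 0}])

```text
clock: 21.05
tcp_pos: [0.4519, 0.2603, 0.1912]
orientation: [[-0.999, -0.05, 0.004], [-0.05, 0.999, 0.002], [-0.004, 0.001, -1.0]]
wrist_force: [-0.0, -0.6, -2.9]
opening: 0.0436
gripper_force: 12.0
```

Emit:
carry_out(moves=[{"translation": [-0.02,0,0],"yaw": 0},{"translation": [-0.015,0,0],"yaw": 0},{"translation": [-0.006,0,0],"yaw": 0},{"translation": [0,0,0.015],"yaw": 0},{"translation": [0,0,0],"yaw": 0}])

```text
clock: 21.55
tcp_pos: [0.4899, 0.261, 0.1731]
orientation: [[-0.999, -0.049, -0.005], [-0.049, 0.999, -0.002], [0.005, -0.002, -1.0]]
wrist_force: [0.0, -0.2, -2.6]
opening: 0.044
gripper_force: 12.0
```

```bash
python3 - <<'E'
from h import *
s=manip.capture("side");st=manip.sense();p=st["tcp_pos"];print(st["clock"],p,st["torque"],st["wrist_force"],st["opening"])
x0,y0,k=205,190,8
im=cv2.resize(crop(s["img"],x0,y0,75,75,1),(600,600),interpolation=cv2.INTER_CUBIC).copy()
ex=np.array([.9988,.0515,0]);ez=np.array([0,0,1.])
def draw(phi,col,h=.087,off=0):
    a=np.cos(phi)*ez+np.sin(phi)*ex;b=np.cos(phi)*ex-np.sin(phi)*ez;ey=np.cross(a,b)
    f=p+ez*.027-a*h+b*off
    for z,r in((0,.02),(.055,.026),(.055,.02)):
        th=np.linspace(0,2*np.pi,40);P=[f+a*z+r*(np.cos(q)*b+np.sin(q)*ey) for q in th]
        cv2.polylines(im,[((proj(s,P)-[x0,y0]+.5)*k).astype(np.int32)],True,col,1)
    P=[f+a*.1+.022*(i*b+j*ey) for i,j in((1,1),(1,-1),(-1,-1),(-1,1))]
    cv2.polylines(im,[((proj(s,P)-[x0,y0]+.5)*k).astype(np.int32)],True,col,1)
draw(.185,(0,0,255));draw(.05,(0,255,0))
th=np.linspace(0,2*np.pi,40);P=[[.4753+.0208*np.cos(q),.2612+.0208*np.sin(q),.104] for q in th]
cv2.polylines(im,[((proj(s,P)-[x0,y0]+.5)*k).astype(np.int32)],True,(255,255,0),1)
cv2.imwrite("pics/c9.png",im);cv2.imwrite("pics/c9raw.png",s["img"][:,:,::-1])
E
```

```text
21.6 [0.4902 0.2613 0.1741] [ 0.017  -0.1519  0.0343] [ 0.0572 -0.0776 -3.3866] 0.04341145727113126
```

View pics/c9.png

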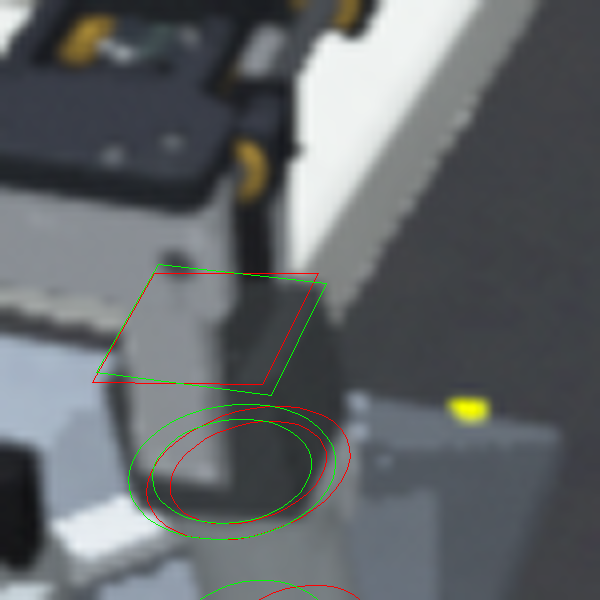

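```bash
python3 - <<'E'
from h import *
s=manip.capture("side");p=manip.sense()["tcp_pos"];g=cv2.cvtColor(s["img"],cv2.COLOR_RGB2GRAY)
print("cols",list(range(222,262,2)))
for r in range(250,292,3):print(r,g[r,222:262:2])
ex=np.array([.9988,.0515,0]);ez=np.array([0,0,1.])
for phi in(.05,.12,.185,.25):
    a=np.cos(phi)*ez+np.sin(phi)*ex;b=np.cos(phi)*ex-np.sin(phi)*ez;ey=np.cross(a,b)
    f=p+ez*.027-a*.087;out=[]
    th=np.linspace(0,2*np.pi,90)
    for z,r in((0.002,.02),(.03,.02),(.05,.02),(.0575,.026)):
        q=proj(s,[f+a*z+r*(np.cos(t)*b+np.sin(t)*ey) for t in th]);i,j=q[:,0].argmin(),q[:,0].argmax();out+=[q[i].round(1),q[j].round(1)]
        if z==.002:out.append(q[:,1].max().round(1))
    print(phi,*out)
E
```

```text
cols [222, 224, 226, 228, 230, 232, 234, 236, 238, 240, 242, 244, 246, 248, 250, 252, 254, 256, 258, 260]
250 [ 66  61  66  75  88  85  60  60  58  58  51 103 130 132  93  87  87  89
  89  88]
253 [156 103  70  67  66  62  63  62  61  60  77 111 108 125 110 107 110 110
 110  89]
256 [229 203 138 117 121 123 123 124 122 122 119 114 109 107 110 109 110 110
 110  87]
259 [139 111 102 100 114 120 122 124 126 124 122 123 119 108 110 110 110 111
 109  88]
262 [141 145 156 145 112 120 123 123 127 124 123 123 122 109 111 111 111 111
 110  89]
265 [156 159 157 153 119 116 122 124 126 124 122 124 123 114 108 112 112 111
 111  93]
268 [157 158 159 159 141 114 121 123 125 125 123 123 121 117 109 111 112 112
 111 101]
271 [160 159 157 159 151 112 119 123 124 124 123 121 120 113  92 109 111 111
 112 102]
274 [159 159 160 158 144  84 107 120 123 123 122 114  98  89  84 108 110 111
 111 102]
277 [205 180 163 161 156 113  84  90  94  97  97  96  92  89  84  87  88  89
  90  92]
280 [198 172 217 209 160 157 105  86  98  95  98  97  88  87  87  87  87  86
  88  83]
283 [212 151 145 144 162 153  97  88  88  89 130 158 160 165 148 156 149 128
 104  82]
286 [226 216 149 129 159 114 111 111 112 111 110 111 112 112 110 118 128 127
 101  75]
289 [218 163 116 226 189 111 111 111 111 111 111 110 110 111 111 110 110 108
  83  78]
0.05 [226.1 268.6] [245.4 266.8] 274.4 [224.6 258.4] [244.2 256.6] [223.5 250.9] [243.4 249.1] [220.1 248.4] [246.1 246. ]
0.12 [228.9 269.4] [248.  266.7] 274.7 [226.5 259.1] [246.  256.3] [224.8 251.6] [244.5 248.7] [221.2 249.1] [246.9 245.4]
0.185 [231.5 270. ] [250.5 266.4] 274.8 [228.4 259.7] [247.6 256. ] [226.  252.1] [245.5 248.3] [222.2 249.8] [247.7 244.8]
0.25 [234.1 270.5] [252.8 266. ] 274.8 [230.2 260.2] [249.2 255.5] [227.3 252.6] [246.5 247.8] [223.3 250.4] [248.4 244.2]
```

Emit:
carry_out(moves=[{"translation": [0,0,0.003],"yaw": 0},{"translation": [0,0,0.003],"yaw": 0},{"translation": [0,0,0.003],"yaw": 0},{"translation": [0,0,0.002],"yaw": 0},{"translation": [0,0,0],"yaw": 0}])

```text
clock: 22.15
tcp_pos: [0.4916, 0.2618, 0.1662]
orientation: [[-0.999, -0.049, 0.002], [-0.049, 0.999, 0.001], [-0.002, 0.0, -1.0]]
wrist_force: [-2.5, -0.1, 5.4]
opening: 0.0438
gripper_force: 12.0
```

Emit:
carry_out(moves=[{"translation": [0,0,0.002],"yaw": 0},{"translation": [0,0,0.001],"yaw": 0},{"translation": [0,0,0.001],"yaw": 0},{"translation": [0,0,0],"yaw": 0}])

```text
clock: 22.55
tcp_pos: [0.4925, 0.262, 0.1626]
orientation: [[-0.999, -0.049, 0.004], [-0.049, 0.999, 0.001], [-0.004, 0.001, -1.0]]
wrist_force: [-0.4, -0.9, -3.4]
opening: 0.0441
gripper_force: 12.0
```

```bash
python3 cap.py
```

```text
22.6 [0.4917 0.2618 0.1613] [ 0.0547 -0.1328  0.0229] [ 0.3473  0.0373 -3.6668] 0.04412074462516515
```

Emit:
carry_out(moves=[{"translation": [0,0,0.001],"yaw": 0},{"translation": [0,0,0.001],"yaw": 0},{"translation": [0,0,0.001],"yaw": 0},{"translation": [0,0,0],"yaw": 0},{"translation": [0,0,0],"yaw": 0}])

```text
clock: 23.1
tcp_pos: [0.4912, 0.2617, 0.157]
orientation: [[-0.999, -0.049, -0.001], [-0.049, 0.999, -0.0], [0.001, -0.0, -1.0]]
wrist_force: [0.8, -0.7, -3.3]
opening: 0.0439
gripper_force: 12.0
```

```bash
cat > tilt.py <<'E'
from h import *
s=manip.capture("side");st=manip.sense();p=st["tcp_pos"];print(st["clock"],p,st["wrist_force"],st["torque"])
g=cv2.cvtColor(s["img"],cv2.COLOR_RGB2GRAY)
print("cols",list(range(222,256)))
for r in range(258,286,3):print(r,*g[r,222:256])
ex=np.array([.9988,.0515,0]);ez=np.array([0,0,1.])
for phi in(0,.1,.17,.25):
    a=np.cos(phi)*ez+np.sin(phi)*ex;b=np.cos(phi)*ex-np.sin(phi)*ez;ey=np.cross(a,b)
    f=p+ez*.027-a*.087;th=np.linspace(0,2*np.pi,90);out=[f]
    for z in(.01,.02,.03,.04,.05):
        q=proj(s,[f+a*z+.02*(np.cos(t)*b+np.sin(t)*ey) for t in th]);i,j=q[:,0].argmin(),q[:,0].argmax();out+=[q[i].round(1),q[j].round(1)]
    print(phi,*out)
E
python3 tilt.py
```

```text
23.15 [0.4912 0.2617 0.1571] [ 0.2717  0.5016 -3.0692] [ 0.2088 -0.2598  0.0288]
cols [222, 223, 224, 225, 226, 227, 228, 229, 230, 231, 232, 233, 234, 235, 236, 237, 238, 239, 240, 241, 242, 243, 244, 245, 246, 247, 248, 249, 250, 251, 252, 253, 254, 255]
258 92 64 59 59 58 59 59 58 60 60 60 60 59 59 59 59 58 57 58 56 55 73 104 119 110 106 111 111 110 110 110 110 110 111
261 95 96 116 131 119 112 111 110 111 110 108 105 107 111 114 115 113 111 110 109 112 115 115 112 107 105 108 111 112 112 112 112 111 112
264 157 158 158 157 156 154 142 120 113 116 120 122 123 122 124 125 127 126 125 124 123 122 123 124 121 116 110 109 111 112 112 112 113 112
267 157 158 159 160 159 159 156 141 116 113 117 121 123 124 124 125 126 126 125 124 124 123 125 126 125 120 114 109 109 111 112 111 112 112
270 160 159 158 157 157 158 158 154 134 111 114 118 121 123 123 124 125 127 126 124 124 123 123 122 122 123 119 112 106 107 111 112 110 112
273 160 160 160 160 159 158 156 141 108 96 108 114 119 122 123 124 124 124 126 125 124 123 123 122 123 125 122 116 109 104 108 110 111 111
276 165 163 160 160 160 160 
[... 464 characters left out ...]
77 176 173 173 175 178 177 153 117
0 [0.4912 0.2617 0.0971] [224.2 271.4] [243.4 270.3] [223.9 267.9] [243.2 266.8] [223.6 264.4] [243.  263.3] [223.3 260.8] [242.8 259.6] [222.9 257.1] [242.6 256. ]
0.1 [0.4826 0.2613 0.0975] [227.8 272.6] [246.8 270.2] [227. 269.] [246.2 266.6] [226.3 265.4] [245.6 262.9] [225.5 261.8] [244.9 259.3] [224.7 258. ] [244.3 255.5]
0.17 [0.4765 0.261  0.0983] [230.3 273.3] [249.2 269.9] [229.3 269.7] [248.2 266.3] [228.2 266. ] [247.3 262.6] [227.1 262.4] [246.3 258.9] [226.  258.6] [245.4 255.1]
0.25 [0.4697 0.2606 0.0998] [233.2 273.9] [251.8 269.4] [231.8 270.3] [250.5 265.7] [230.4 266.6] [249.2 262.1] [229.  262.9] [247.9 258.3] [227.6 259.2] [246.6 254.5]
```

Emit:
carry_out(moves=[{"translation": [0.002,0,0],"yaw": 0},{"translation": [0.002,0,0],"yaw": 0},{"translation": [0.002,0,0.001],"yaw": 0},{"translation": [0.002,0,0],"yaw": 0},{"translation": [0.002,0,0.001],"yaw": 0}])

```text
clock: 23.65
tcp_pos: [0.4816, 0.2613, 0.1558]
orientation: [[-0.999, -0.049, 0.001], [-0.049, 0.999, 0.0], [-0.001, 0.0, -1.0]]
wrist_force: [1.7, 0.7, -0.9]
opening: 0.0441
gripper_force: 12.0
```

Emit:
carry_out(moves=[{"translation": [0.002,0,0],"yaw": 0},{"translation": [0.002,0,0],"yaw": 0},{"translation": [0.001,0,0],"yaw": 0},{"translation": [0,0,0],"yaw": 0}])

```text
clock: 24.05
tcp_pos: [0.4761, 0.2609, 0.1555]
orientation: [[-0.999, -0.049, -0.0], [-0.049, 0.999, -0.0], [0.0, -0.0, -1.0]]
wrist_force: [2.4, 1.5, -1.7]
opening: 0.044
gripper_force: 12.0
```

```bash
python3 tilt.py
```

```text
24.1 [0.4761 0.2609 0.1554] [ 1.6196  0.9294 -2.5354] [ 0.1978 -0.5222 -0.0525]
cols [222, 223, 224, 225, 226, 227, 228, 229, 230, 231, 232, 233, 234, 235, 236, 237, 238, 239, 240, 241, 242, 243, 244, 245, 246, 247, 248, 249, 250, 251, 252, 253, 254, 255]
258 153 146 143 129 92 67 63 63 65 68 74 81 86 93 98 105 107 104 88 68 60 59 58 58 56 51 54 86 122 129 115 109 110 111
261 95 98 118 145 153 148 135 120 110 98 89 83 73 71 67 64 64 62 61 60 58 58 57 57 59 66 92 114 114 111 111 112 111 111
264 158 158 158 158 156 156 156 156 146 123 112 116 121 123 123 123 123 122 122 121 121 120 117 110 107 110 110 106 104 109 111 111 112 112
267 157 159 159 160 159 159 158 157 153 135 109 111 117 119 122 124 123 123 123 125 125 122 121 121 118 115 111 105 102 105 111 111 112 113
270 160 159 158 158 158 158 159 160 158 144 120 113 117 119 121 123 124 122 124 125 125 123 122 121 119 115 114 111 106 105 111 112 111 112
273 160 160 161 160 159 158 157 157 143 114 105 118 129 127 122 123 124 124 125 125 124 122 122 120 119 119 118 113 105 103 108 112 111 111
276 165 163 161 160 160 160 160 158 150 128 1
[... 451 characters left out ...]
31 160 170 172 175 176 177 175 172
0 [0.4761 0.2609 0.0954] [231.2 273.3] [250.4 272.2] [230.9 269.8] [250.2 268.7] [230.6 266.3] [250.1 265.1] [230.3 262.6] [249.9 261.5] [230. 259.] [249.8 257.9]
0.1 [0.4674 0.2605 0.0958] [234.8 274.5] [253.9 272.5] [234.  270.9] [253.3 268.5] [233.3 267.3] [252.7 264.8] [232.6 263.6] [252.1 261.1] [231.9 259.9] [251.5 257.4]
0.17 [0.4614 0.2602 0.0966] [237.3 275.2] [256.2 272.2] [236.3 271.6] [255.3 268.6] [235.3 267.9] [254.4 264.5] [234.2 264.3] [253.5 260.8] [233.2 260.5] [252.6 257. ]
0.25 [0.4546 0.2598 0.0981] [240.2 275.8] [258.9 271.7] [238.9 272.2] [257.6 268.1] [237.5 268.5] [256.4 263.9] [236.1 264.8] [255.1 260.2] [234.7 261.1] [253.8 256.4]
```

Emit:
carry_out(moves=[{"translation": [0,0,0.002],"yaw": 0},{"translation": [0,0,0.002],"yaw": 0},{"translation": [0,0,0.002],"yaw": 0},{"translation": [0,0,0],"yaw": 0}])

```text
clock: 24.5
tcp_pos: [0.476, 0.2608, 0.1488]
orientation: [[-0.999, -0.049, -0.001], [-0.049, 0.999, -0.0], [0.001, -0.0, -1.0]]
wrist_force: [1.9, 0.6, -3.6]
opening: 0.0437
gripper_force: 12.0
```

Sliding freely, so I keep going down.

Emit:
carry_out(moves=[{"translation": [0,0,0.003],"yaw": 0},{"translation": [0,0,0.003],"yaw": 0},{"translation": [0,0,0.003],"yaw": 0},{"translation": [0,0,0.003],"yaw": 0},{"translation": [0,0,0],"yaw": 0}])

```text
clock: 25.0
tcp_pos: [0.4761, 0.2609, 0.1368]
orientation: [[-0.999, -0.049, -0.001], [-0.049, 0.999, -0.0], [0.001, -0.0, -1.0]]
wrist_force: [1.6, -0.9, -3.5]
opening: 0.0441
gripper_force: 12.0
```

Emit:
carry_out(moves=[{"translation": [0,0,0.003],"yaw": 0},{"translation": [0,0,0.003],"yaw": 0},{"translation": [0,0,0.003],"yaw": 0},{"translation": [0,0,0.003],"yaw": 0},{"translation": [0,0,0],"yaw": 0}])

```text
clock: 25.5
tcp_pos: [0.4761, 0.2609, 0.1249]
orientation: [[-0.999, -0.049, -0.001], [-0.049, 0.999, -0.0], [0.001, -0.0, -1.0]]
wrist_force: [1.4, 0.5, -3.9]
opening: 0.0443
gripper_force: 12.0
```

Emit:
carry_out(moves=[{"translation": [0,0,0.003],"yaw": 0},{"translation": [0,0,0.003],"yaw": 0},{"translation": [0,0,0.003],"yaw": 0},{"translation": [0,0,0.003],"yaw": 0},{"translation": [0,0,0],"yaw": 0}])

```text
clock: 26.0
tcp_pos: [0.4762, 0.2609, 0.1129]
orientation: [[-0.999, -0.049, -0.0], [-0.049, 0.999, -0.0], [0.0, -0.0, -1.0]]
wrist_force: [0.0, 0.9, -2.7]
opening: 0.0435
gripper_force: 12.0
```

Emit:
carry_out(moves=[{"translation": [0,0,0.002],"yaw": 0},{"translation": [0,0,0.001],"yaw": 0},{"translation": [0,0,0.001],"yaw": 0},{"translation": [0,0,0],"yaw": 0}])

```text
clock: 26.4
tcp_pos: [0.476, 0.2609, 0.1105]
orientation: [[-0.999, -0.049, 0.0], [-0.049, 0.999, -0.0], [-0.0, -0.0, -1.0]]
wrist_force: [-2.8, -0.6, 6.0]
opening: 0.0438
gripper_force: 12.0
```

Emit:
carry_out(moves=[{"translation": [0,0,0],"yaw": 0},{"translation": [0,0,0],"yaw": 0},{"translation": [0,0,0],"yaw": 0},{"translation": [0,0,-0.015],"yaw": 0},{"translation": [0,0,-0.03],"yaw": 0}], fingers=-0.5)

```text
clock: 26.9
tcp_pos: [0.4745, 0.2602, 0.1525]
orientation: [[-0.999, -0.049, -0.006], [-0.049, 0.999, -0.002], [0.006, -0.002, -1.0]]
wrist_force: [-0.2, -0.5, -0.4]
opening: 0.0706
gripper_force: 0.0
```

Emit:
carry_out(moves=[{"translation": [0,0,-0.03],"yaw": 0},{"translation": [0,0,-0.02],"yaw": 0},{"translation": [0.025,-0.03,0],"yaw": 0},{"translation": [0.025,-0.035,0],"yaw": 0},{"translation": [0.025,-0.035,0],"yaw": 0}])

```text
clock: 27.4
tcp_pos: [0.4056, 0.1565, 0.2043]
orientation: [[-0.999, -0.051, 0.0], [-0.051, 0.999, -0.0], [-0.0, -0.0, -1.0]]
wrist_force: [0.7, -0.9, 0.4]
opening: 0.0703
gripper_force: 0.0
```

Emit:
carry_out(moves=[{"translation": [0.01,-0.045,0],"yaw": 0},{"translation": [0,-0.045,0],"yaw": 0},{"translation": [0,-0.045,0],"yaw": 0},{"translation": [0,-0.045,0],"yaw": 0},{"translation": [0,0,0],"yaw": 0}])

```text
clock: 27.9
tcp_pos: [0.4058, -0.028, 0.2046]
orientation: [[-0.999, -0.042, 0.001], [-0.042, 0.999, -0.003], [-0.001, -0.003, -1.0]]
wrist_force: [0.6, 0.2, 0.0]
opening: 0.0706
gripper_force: 0.0
```

```bash
cat > meas.py <<'E'
from h import *
s=manip.capture("side");t=manip.capture("top");st=manip.sense();print(st["clock"],st["tcp_pos"],st["opening"],st["orientation"][0])
cv2.imwrite("pics/m_s.png",s["img"][:,:,::-1]);cv2.imwrite("pics/m_t.png",t["img"][:,:,::-1])
def blobs(c,roi,th,z):
    x,y,w,h=roi;g=cv2.cvtColor(c["img"],cv2.COLOR_RGB2GRAY)[y:y+h,x:x+w]
    n,l,S,C=cv2.connectedComponentsWithStats((g>th).astype(np.uint8))
    for i in range(1,n):
        if S[i,4]>15:print(S[i]+[x,y,0,0,0],C[i]+[x,y],at(c,(S[i,0]+x+S[i,2]/2-.5,S[i,1]+y+S[i,3]/2-.5),z)[:2])
print("top");blobs(t,(275,170,75,75),95,.022)
print("pen",at(t,(287,215),.01)[:2],at(t,(297,240),.01)[:2])
print("side");blobs(s,(285,160,60,60),95,.022)
E
python3 meas.py
```

```text
28.0 [ 0.4051 -0.0235  0.2043] 0.07017659329569445 [-0.999  -0.0458 -0.0002]
top
[ 275  170   75   75 2306] [305.2147 214.4137] [ 0.3983 -0.2278]
[318 170  12   4  33] [322.6364 171.0909] [ 0.4933 -0.329 ]
[332 174  12  11 107] [337.271  178.7944] [ 0.4455 -0.3597]
[311 186  15  15 181] [317.8287 193.2099] [ 0.4329 -0.2718]
pen [ 0.4158 -0.1374] [ 0.3211 -0.1255]
side
[288 160  33  44 653] [306.2711 180.4364] [ 0.4602 -0.2635]
[306 206  39  14 345] [324.9855 212.7826] [ 0.3646 -0.1162]
```

```bash
sed -i 's/^print("top").*//;s/^print("pen.*//;s/^print("side.*//' meas.py; cat > m2.py <<'E'
from meas import *
import copy
t0=dict(t);t0["img"]=cv2.imread("pics/top0.png")[:,:,::-1].copy()
for th in(80,95,110):print("top",th);blobs(t0,(285,182,35,33),th,.022)
s0=dict(s);s0["img"]=cv2.imread("pics/side0.png")[:,:,::-1].copy()
u=proj(s,[[.441,-.195,0],[.441,-.195,.056]])
print(u);g=cv2.cvtColor(s["img"],cv2.COLOR_RGB2GRAY)
for r in range(178,206,2):print(r,*g[r,290:322])
E
python3 m2.py
```

```text
28.1 [ 0.405  -0.0219  0.2043] 0.0705391481414035 [-0.9988 -0.0498 -0.0003]
top 80
[285 182  10  11  55] [288.5636 185.5091] [ 0.4996 -0.1924]
[310 185  10  17 142] [315.0915 193.1901] [ 0.4387 -0.2608]
[289 190  19  19 283] [297.8304 199.3463] [ 0.4468 -0.1979]
top 95
[311 186   9  15 115] [315.4696 193.2174] [ 0.4379 -0.2624]
[290 191  17  18 231] [298.013  199.5541] [ 0.4452 -0.197 ]
top 110
[311 187   9  14 104] [315.6346 193.3846] [ 0.4363 -0.2614]
[290 192  17  16 203] [298.0493 199.4729] [ 0.4452 -0.197 ]
[[304.7096 199.6675]
 [305.5617 184.2649]]
178 61 61 61 61 61 61 61 61 60 61 61 60 61 61 62 62 69 96 130 141 146 162 168 166 167 164 147 116 85 66 62 61
180 63 62 61 61 61 61 61 60 60 60 61 60 61 61 64 97 142 168 170 147 115 106 114 116 113 105 109 143 160 135 92 64
182 61 61 61 62 62 60 60 61 60 61 64 73 95 119 130 147 168 176 174 155 124 103 104 106 104 106 115 143 169 167 129 78
184 61 62 61 62 61 60 61 62 65 80 121 158 172 163 148 153 172 177 172 168 171 172 174 175 176 174 170 166 152 124 88 66
186 61 62 62 62 61 65 88 129 155 163 152 146 161 169 172 173 170 163 145 132 
[... 327 characters left out ...]
178 179 179 177 175 173 172 167 153 121 87 66 63 62 63 61 61 61 61
194 60 60 61 60 61 71 87 95 99 104 114 122 122 126 134 133 130 121 112 108 102 94 87 74 63 62 62 63 61 62 62 61
196 61 61 61 62 61 73 89 94 97 100 101 101 101 101 100 98 96 95 94 93 93 89 81 65 57 61 61 62 61 60 60 61
198 60 60 59 54 56 72 90 95 97 99 101 101 102 102 101 100 98 96 95 93 92 88 78 58 46 55 61 60 60 60 60 60
200 61 60 58 57 53 66 84 95 99 99 99 100 101 101 101 100 98 96 94 93 91 88 72 49 42 52 61 61 62 62 63 61
202 60 60 60 62 60 58 62 76 91 98 100 101 101 100 100 99 97 96 94 92 85 69 51 43 52 61 62 61 62 61 61 61
204 60 58 59 61 60 61 61 60 62 68 72 73 77 80 83 82 79 76 70 66 61 59 60 61 61 62 61 60 62 61 61 62
```

Emit:
carry_out(moves=[{"translation": [-0.008,-0.0445,0],"yaw": 0},{"translation": [-0.008,-0.0445,0],"yaw": 0},{"translation": [-0.008,-0.0445,0],"yaw": 0},{"translation": [-0.007,-0.0445,0],"yaw": 0},{"translation": [0,0,0],"yaw": 0.139}])

```text
clock: 28.6
tcp_pos: [0.4472, -0.2025, 0.2041]
orientation: [[-0.996, 0.094, 0.001], [0.094, 0.996, -0.003], [-0.001, -0.003, -1.0]]
wrist_force: [-1.0, 1.7, 0.5]
opening: 0.0707
gripper_force: 0.0
```

Emit:
carry_out(moves=[{"translation": [0,0,0],"yaw": 0.139},{"translation": [0,0,0],"yaw": 0.139},{"translation": [0,0,0],"yaw": 0.139},{"translation": [0,0,0],"yaw": 0.139},{"translation": [0,0,0],"yaw": 0.139}])

```text
clock: 29.1
tcp_pos: [0.4457, -0.197, 0.2043]
orientation: [[-0.706, 0.708, -0.0], [0.708, 0.706, 0.001], [0.0, 0.0, -1.0]]
wrist_force: [0.3, 0.6, -0.4]
opening: 0.0705
gripper_force: 0.0
```

Emit:
carry_out(moves=[{"translation": [0,0,0.03],"yaw": 0},{"translation": [0,0,0.04],"yaw": 0},{"translation": [0,0,0.03],"yaw": 0},{"translation": [0,0,0.02],"yaw": 0},{"translation": [0,0,0],"yaw": 0}])

```text
clock: 29.6
tcp_pos: [0.4434, -0.1958, 0.0819]
orientation: [[-0.71, 0.704, -0.005], [0.704, 0.71, 0.004], [0.007, -0.001, -1.0]]
wrist_force: [0.1, 0.4, -0.1]
opening: 0.0705
gripper_force: 0.0
```

```bash
python3 - <<'E'
from h import *
s=manip.capture("side");st=manip.sense();p=st["tcp_pos"];R=st["orientation"];print(p,R[0],st["opening"])
print(proj(s,[p+R@np.array(q) for q in([0,.035,-.008],[0,-.035,-.008],[0,.048,-.008],[0,-.048,-.008])]))
g=cv2.cvtColor(s["img"],cv2.COLOR_RGB2GRAY)
for r in range(150,206,3):print(r,*g[r,284:326:1])
E
```

```text
[ 0.4447 -0.197   0.0836] [-0.7096  0.7046 -0.0025] 0.07039250278119825
[[294.8969 176.4407]
 [314.946  170.7354]
 [291.074  177.5289]
 [318.5721 169.7038]]
150 106 111 108 110 122 133 133 131 123 104 80 57 48 48 49 58 65 67 71 83 86 75 65 63 62 62 62 63 62 63 61 47 33 51 81 114 132 132 103 65 52 59
153 64 71 85 101 116 118 113 114 113 117 126 132 130 111 76 64 62 61 65 83 100 105 92 71 63 62 62 63 63 63 59 43 27 28 65 110 130 122 93 66 61 56
156 92 64 63 62 62 64 84 105 112 117 125 133 132 116 94 93 91 88 82 77 71 62 57 58 62 62 62 62 62 62 56 40 24 34 78 117 130 115 85 65 62 62
159 201 145 76 62 62 65 83 105 113 115 125 132 131 106 66 60 60 58 58 57 56 55 55 59 61 62 62 62 63 61 52 36 24 38 92 125 129 107 74 63 62 61
162 133 103 68 62 61 61 80 104 113 117 126 131 124 97 68 62 59 59 59 57 56 54 47 42 52 61 62 62 65 68 53 32 25 45 99 128 130 103 66 60 61 60
165 125 102 69 63 63 65 86 106 113 119 128 131 120 92 65 59 57 56 54 54 53 56 56 57 60 61 69 109 148 156 116 48 26 50 103 129 128 100 66 61 61 61
168 122 100 66 61 60 65 89 109 114 121 131 132 121 92 64 62 62 62 62 62 61 62 62 66 
[... 1002 characters left out ...]
6 83 91 97 98 97 95 93 83 65 48 40 41 42 40 40
192 53 53 54 54 55 55 54 54 53 54 55 60 73 85 93 96 93 90 90 89 89 89 93 97 104 112 113 107 97 73 45 42 41 40 40 40 40 39 40 40 41 41
195 54 54 55 55 54 54 54 53 54 55 55 63 76 81 85 88 90 92 93 94 95 95 95 95 94 95 95 92 83 61 36 30 32 33 38 38 39 39 40 40 39 40
198 54 55 54 53 54 49 38 32 31 31 33 56 75 82 85 87 89 91 94 95 97 95 96 96 96 95 93 91 79 58 40 39 37 36 37 39 39 40 39 39 38 40
201 54 55 54 53 54 53 53 49 40 33 32 38 58 77 85 88 90 91 94 94 95 96 96 96 96 96 93 84 65 46 41 40 41 42 42 42 43 42 42 42 42 43
204 53 53 53 54 55 54 56 58 59 60 58 49 41 39 40 46 55 61 65 69 71 72 71 67 60 54 48 41 42 50 57 61 62 61 62 62 62 63 62 63 61 61
```

Emit:
carry_out(moves=[{"translation": [0,0,0.025],"yaw": 0},{"translation": [0,0,0.025],"yaw": 0},{"translation": [0,0,0.02],"yaw": 0},{"translation": [0,0,0.008],"yaw": 0},{"translation": [0,0,0.003],"yaw": 0}])

```text
clock: 30.15
tcp_pos: [0.4458, -0.199, 0.0039]
orientation: [[-0.708, 0.706, 0.001], [0.706, 0.708, -0.0], [-0.001, 0.0, -1.0]]
wrist_force: [0.1, 0.5, -0.2]
opening: 0.0708
gripper_force: 0.0
```

Emit:
carry_out(moves=[{"translation": [0,0,0],"yaw": 0},{"translation": [0,0,0],"yaw": 0},{"translation": [0,0,0],"yaw": 0},{"translation": [0,0,0],"yaw": 0},{"translation": [0,0,0],"yaw": 0}], fingers=1, squeeze=25)

```text
clock: 30.65
tcp_pos: [0.4465, -0.1992, 0.0046]
orientation: [[-0.707, 0.707, 0.003], [0.707, 0.707, -0.0], [-0.003, 0.002, -1.0]]
wrist_force: [3.8, 2.7, 5.9]
opening: 0.0532
gripper_force: 25.0
```

Emit:
carry_out(moves=[{"translation": [0,0,-0.01],"yaw": 0},{"translation": [0,0,-0.035],"yaw": 0},{"translation": [0,0,-0.045],"yaw": 0},{"translation": [0,0,-0.045],"yaw": 0},{"translation": [0,0,-0.045],"yaw": 0}])

```text
clock: 31.15
tcp_pos: [0.4426, -0.1988, 0.1841]
orientation: [[-0.708, 0.707, -0.004], [0.707, 0.708, 0.001], [0.003, -0.003, -1.0]]
wrist_force: [0.7, -1.0, -8.3]
opening: 0.053
gripper_force: 25.0
```

Emit:
carry_out(moves=[{"translation": [0,0,-0.03],"yaw": 0},{"translation": [0.025,0.012,0],"yaw": 0},{"translation": [0.035,0.017,0],"yaw": 0},{"translation": [0.035,0.017,0],"yaw": 0},{"translation": [0.035,0.017,0],"yaw": 0}])

```text
clock: 31.65
tcp_pos: [0.3945, -0.0618, 0.2123]
orientation: [[-0.707, 0.708, -0.004], [0.708, 0.707, -0.0], [0.003, -0.003, -1.0]]
wrist_force: [1.0, 0.6, -7.5]
opening: 0.0531
gripper_force: 25.0
```

Emit:
carry_out(moves=[{"translation": [0.029,0.031,0],"yaw": 0},{"translation": [0.029,0.031,0],"yaw": 0},{"translation": [0.029,0.031,0],"yaw": 0},{"translation": [0.029,0.031,0],"yaw": 0},{"translation": [0,0,0],"yaw": 0}])

```text
clock: 32.15
tcp_pos: [0.4008, 0.1115, 0.2125]
orientation: [[-0.712, 0.702, -0.003], [0.702, 0.712, 0.003], [0.004, -0.001, -1.0]]
wrist_force: [0.3, -1.3, -8.5]
opening: 0.053
gripper_force: 25.0
```

Emit:
carry_out(moves=[{"translation": [0.009,0.026,0],"yaw": 0},{"translation": [0.013,0.038,0],"yaw": 0},{"translation": [0.013,0.038,0],"yaw": 0},{"translation": [0.012,0.036,0],"yaw": 0},{"translation": [0.007,0.021,0],"yaw": 0}])

```text
clock: 32.65
tcp_pos: [0.4774, 0.2586, 0.2119]
orientation: [[-0.708, 0.706, -0.002], [0.706, 0.708, -0.002], [0.0, -0.003, -1.0]]
wrist_force: [-0.4, -0.7, -6.5]
opening: 0.0528
gripper_force: 25.0
```

Emit:
carry_out(moves=[{"translation": [0,0,0],"yaw": 0},{"translation": [0,0,0],"yaw": 0}])

```text
clock: 32.85
tcp_pos: [0.4759, 0.2561, 0.2119]
orientation: [[-0.708, 0.706, -0.004], [0.706, 0.708, -0.004], [0.0, -0.005, -1.0]]
wrist_force: [0.3, -0.1, -6.0]
opening: 0.0531
gripper_force: 25.0
```

```bash
python3 - <<'E'
from h import *
s=manip.capture("side");st=manip.sense();p=st["tcp_pos"];print(st["clock"],p,st["wrist_force"])
c=np.array([.4755,.261,0])
def ring(z,r,c=c):
    th=np.linspace(0,2*np.pi,90);q=proj(s,[c+[r*np.cos(t),r*np.sin(t),z] for t in th]);return q.min(0).round(1),q.max(0).round(1)
print("flange top",ring(.109,.026),"W bottom",ring(p[2]-.003,.027,np.array([p[0],p[1],0])))
ex=np.array([.9988,.0515,0]);ey=np.array([-.0515,.9988,0])
print("head top",proj(s,[c+[0,0,.149]+.022*(i*ex+j*ey) for i,j in((1,1),(1,-1),(-1,-1),(-1,1))]).round(1))
g=cv2.cvtColor(s["img"],cv2.COLOR_RGB2GRAY)
for r in range(222,288,3):print(r,*g[r,216:266])
E
```

```text
32.9 [0.4759 0.2559 0.2122] [ 0.0982 -0.2179 -6.5546]
flange top (array([228.4, 262.8]), array([253.5, 280.5])) W bottom (array([225.6, 223.7]), array([253.4, 241.2]))
head top [[226.2 262.5]
 [233.2 248.3]
 [253.6 251.8]
 [247.4 266.3]]
222 165 164 148 123 118 126 139 141 141 139 121 96 93 93 92 92 93 93 93 94 97 99 106 114 115 113 114 116 116 115 114 114 114 114 115 112 102 94 115 135 123 95 72 67 67 67 66 65 64 64
225 164 162 146 124 121 133 142 141 140 139 125 101 94 96 99 101 100 98 97 96 95 95 95 95 95 96 101 123 139 139 136 135 127 112 100 94 92 87 85 79 70 68 68 67 67 66 65 65 64 65
228 161 161 160 151 135 129 136 141 141 140 136 114 87 90 93 95 96 98 99 100 102 102 102 102 102 101 103 103 102 101 99 98 97 95 95 94 93 88 78 68 66 66 66 65 65 65 66 64 64 65
231 89 108 113 113 127 143 146 143 134 138 138 119 90 91 93 95 98 99 100 100 101 102 101 101 101 101 100 99 99 99 99 99 97 95 94 94 94 89 78 68 66 65 65 65 66 66 66 66 66 67
234 157 156 147 136 125 108 98 101 93 77 81 87 89 90 92 93 96 98 98 99 102 102 102 101 102 102 102 101 101 98 98 96 96 94 94 93 92 88 79 67 65 66 65 66
[... 2433 characters left out ...]
166 165 162 159 139 96 73 68 65 63 62 60 58 58 58 59 59 59 59 60 60 59 59 58 58 56 54 73 101 110 104 108 103 96 94 92 91 93 94 94 91 84 82 78
279 227 230 229 226 218 209 199 203 227 241 241 230 191 139 97 96 106 115 119 118 114 111 109 107 98 92 89 80 76 73 66 62 77 93 92 88 87 87 87 88 89 89 93 99 116 115 86 81 81 78
282 231 231 231 230 231 230 230 229 219 189 167 197 237 244 219 128 93 89 89 89 90 92 94 97 98 96 94 93 91 89 87 95 120 125 103 102 106 128 149 154 157 158 157 149 118 83 78 81 80 78
285 229 229 228 228 229 229 229 229 228 213 168 151 169 222 240 216 168 137 113 112 113 114 113 113 112 113 115 121 121 124 147 172 178 181 181 182 183 184 184 185 185 183 163 117 80 76 80 81 79 77
```

Emit:
carry_out(moves=[{"translation": [0.0025,0.003,0.01],"yaw": 0},{"translation": [0,0,0.02],"yaw": 0},{"translation": [0,0,0.015],"yaw": 0},{"translation": [0,0,0.006],"yaw": 0},{"translation": [0,0,0],"yaw": 0}])

```text
clock: 33.4
tcp_pos: [0.4764, 0.2606, 0.1613]
orientation: [[-0.707, 0.707, -0.003], [0.707, 0.707, -0.001], [0.001, -0.003, -1.0]]
wrist_force: [0.8, 0.3, -6.3]
opening: 0.0532
gripper_force: 25.0
```

Emit:
carry_out(moves=[{"translation": [0,0,0.002],"yaw": 0},{"translation": [0,0,0.002],"yaw": 0},{"translation": [0,0,0.001],"yaw": 0},{"translation": [0,0,0.001],"yaw": 0},{"translation": [0,0,0],"yaw": 0}])

```text
clock: 33.9
tcp_pos: [0.4776, 0.2616, 0.1565]
orientation: [[-0.708, 0.707, 0.0], [0.707, 0.708, -0.0], [-0.0, 0.0, -1.0]]
wrist_force: [1.3, 0.9, -6.8]
opening: 0.0529
gripper_force: 25.0
```

Emit:
carry_out(moves=[{"translation": [0,0,0.001],"yaw": 0},{"translation": [0,0,0.001],"yaw": 0},{"translation": [0,0,0],"yaw": 0}])

```text
clock: 34.2
tcp_pos: [0.4774, 0.2615, 0.1542]
orientation: [[-0.708, 0.707, -0.0], [0.707, 0.708, -0.0], [0.0, -0.0, -1.0]]
wrist_force: [-0.1, -0.6, -7.3]
opening: 0.053
gripper_force: 25.0
```

Emit:
carry_out(moves=[{"translation": [0,0,0.001],"yaw": 0},{"translation": [0,0,0],"yaw": 0},{"translation": [0,0,0],"yaw": 0}])

```text
clock: 34.5
tcp_pos: [0.4776, 0.2616, 0.1536]
orientation: [[-0.708, 0.707, 0.0], [0.707, 0.708, 0.0], [-0.0, 0.0, -1.0]]
wrist_force: [-0.3, 0.3, -5.8]
opening: 0.0531
gripper_force: 25.0
```

Emit:
carry_out(moves=[{"translation": [0,0,0.001],"yaw": 0},{"translation": [0,0,0],"yaw": 0},{"translation": [0,0,0],"yaw": 0}])

```text
clock: 34.8
tcp_pos: [0.4776, 0.2616, 0.1535]
orientation: [[-0.708, 0.707, 0.001], [0.707, 0.708, 0.0], [-0.0, 0.001, -1.0]]
wrist_force: [-3.0, -1.2, 4.8]
opening: 0.0528
gripper_force: 25.0
```

Emit:
carry_out(moves=[{"translation": [0,0,-0.0005],"yaw": 0},{"translation": [0,0,0],"yaw": 0}])

```text
clock: 35.0
tcp_pos: [0.4776, 0.2616, 0.1536]
orientation: [[-0.708, 0.707, 0.001], [0.707, 0.708, 0.0], [-0.0, 0.001, -1.0]]
wrist_force: [-2.4, -0.4, 5.7]
opening: 0.0531
gripper_force: 25.0
```

Emit:
carry_out(moves=[{"translation": [0,0,0],"yaw": 0},{"translation": [0,0,0],"yaw": 0},{"translation": [0,0,0],"yaw": 0},{"translation": [0,0,0],"yaw": 0},{"translation": [0,0,0],"yaw": 0}], fingers=-0.6)

```text
clock: 35.5
tcp_pos: [0.4777, 0.2615, 0.1528]
orientation: [[-0.707, 0.707, 0.0], [0.707, 0.707, -0.0], [-0.0, -0.0, -1.0]]
wrist_force: [-0.0, -0.6, -0.0]
opening: 0.0752
gripper_force: 0.0
```

Emit:
carry_out(moves=[{"translation": [0,0,-0.015],"yaw": 0},{"translation": [0,0,-0.035],"yaw": 0},{"translation": [0,0,-0.045],"yaw": 0},{"translation": [0,0,-0.045],"yaw": 0},{"translation": [0,0,0],"yaw": 0}])

```text
clock: 36.0
tcp_pos: [0.4808, 0.2629, 0.2996]
orientation: [[-0.708, 0.707, 0.012], [0.707, 0.708, 0.005], [-0.005, 0.012, -1.0]]
wrist_force: [0.4, 0.4, -0.1]
opening: 0.0755
gripper_force: 0.0
```

```bash
python3 - <<'E'
from h import *
s=manip.capture("side");st=manip.sense();print(st["clock"],st["tcp_pos"],st["wrist_force"],st["opening"])
def ring(z,r,c):
    th=np.linspace(0,2*np.pi,90);q=proj(s,[[c[0]+r*np.cos(t),c[1]+r*np.sin(t),z] for t in th]);return q.min(0).round(1),q.max(0).round(1)
c=(.4755,.261);print("Wbottom",ring(.149,.027,c),"Wtop",ring(.185,.027,c),"knobtop",proj(s,[[*c,.205]]),"flange",ring(.109,.026,c))
g=cv2.cvtColor(s["img"],cv2.COLOR_RGB2GRAY);cv2.imwrite("pics/fin.png",s["img"][:,:,::-1])
for r in range(228,290,3):print(r,*g[r,220:260])
E
```

```text
36.05 [0.4793 0.2622 0.2962] [ 0.0596 -0.8918 -0.3376] 0.07497943085583153
Wbottom (array([226.7, 248.2]), array([253.5, 266.4])) Wtop (array([225.6, 234.7]), array([253. , 252.6])) knobtop [[238.851  235.5125]] flange (array([228.4, 262.8]), array([253.5, 280.5]))
228 155 156 156 156 156 156 157 156 157 158 158 159 159 159 160 160 161 161 161 161 162 158 145 131 129 129 126 113 86 71 65 65 66 66 66 65 65 64 64 63
231 124 146 154 151 149 150 152 154 153 153 154 155 156 156 155 156 156 157 157 158 159 159 149 134 128 113 85 68 66 65 65 64 64 65 64 66 65 64 64 63
234 123 106 95 99 91 74 78 79 84 94 101 106 106 107 114 115 105 93 93 94 94 95 103 118 110 78 66 65 64 65 65 63 64 64 65 65 64 63 63 64
237 175 175 175 174 174 174 174 172 170 166 152 122 98 99 108 112 113 109 104 103 106 107 112 114 113 119 135 146 133 107 79 68 66 65 66 65 65 66 64 65
240 175 175 174 174 173 174 166 138 103 92 91 87 92 107 114 116 116 116 114 114 114 115 115 115 111 100 108 140 164 178 177 163 151 156 147 135 125 107 97 90
243 176 175 176 175 174 156 117 95 92 92 92 92 89 87 90 96 99 101 102 102 101 99 97 92
[... 1534 characters left out ...]
 62 58 57 58 59 58 58 59 59 58 58 57 57 55 53 71 98 106 96 91 92 93 93 99 106 108
279 215 205 195 199 224 239 239 227 190 155 147 143 140 146 161 172 154 116 108 104 97 89 87 79 75 72 63 61 75 90 90 87 85 85 85 85 86 86 86 86
282 228 227 228 226 216 186 163 192 234 242 223 169 159 158 158 156 154 152 150 132 103 94 92 91 89 87 85 84 86 85 86 86 86 87 90 95 98 121 142 135
285 226 226 226 226 224 209 165 148 165 219 237 214 182 179 179 181 182 182 181 180 174 148 114 109 109 110 109 110 113 120 141 164 168 172 178 181 181 178 159 115
288 226 225 224 219 191 147 111 125 197 237 221 148 122 150 178 181 180 181 181 182 181 181 177 171 170 174 179 180 181 181 181 179 178 178 177 177 177 154 106 81
```

```bash
python3 -c "
from station import manip
print(manip.finish_job())"
```

```text
the job is handed in; nothing more can be done
None
```

The job is handed in at about 36 s: the tall plug is in the bore, the cups are clear, the piston went in leaning and was pressed down until it met the deck, the largest weight stands centred on top, and the arm has let go. The last checks were by pixel numbers and wrist force, and the hand-in gave no verdict.

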